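# Lay out the lens-assembly tools on their shadow plates

### The arm

A 6-joint arm with a two-finger parallel gripper is mounted at the origin on a cart in front of the work surface, level with it; the furniture and walls round the work are solid. World frame = base frame: x ahead of the robot, y to its left, z up, the work surface at z = 0. Lengths are in m, angles in rad, forces in N, time in s.
With the tool pointing down it reaches from about 0.225 to 0.725 m from the base axis. Payload 3.1 kg.
Tool frame: the origin (TCP) lies at the very end of the fingers, on their centre line; the grasp point (between the pads) lies 19 mm behind it; z points along the fingers, y is the line along which they close (so a half turn about z gives the same grasp; the last joint's range is limited). The gripper opens to 85 mm and grips with 20 to 120 N. Pads are 22 mm wide; open, the fingers measure 114 mm over their backs; the gripper's body (76 mm by 85 mm) begins 54 mm behind the grasp point. The pads swing forward as they close: fully open they stand 13 mm farther back than shut.
Start: joints at [-1.468, 0.048, 0.099, 1.622, 0, 1.443], TCP at [0.12, -0.511, 0.231] pointing down, gripper open.
Joint ranges: [-2.91, 2.91], [-0.99, 1.94], [-1.21, 1.42], [-2.12, 2.29], [-1.49, 1.47], [-3.14, 3.14]. Speed limits (rad/s): [2.79, 2.79, 3.14, 3.14, 3.14, 3.14].

### API

Orientations are given as a 3x3 rotation matrix whose columns are the frame's x, y, z axes.
In Python, from station import bot gives the robot as it stands.
- The arm moves only by the tool servo_tool, never from a script. Its argument "increments" is a list that holds one entry, the list of rows, each a list of 6 numbers: the shift along the world's x, y, z normalised to -1 to 1, where 1 is 1 m, then the turn, a rotation vector about the world's x, y, z normalised to -1 to 1, where 1 is 120 degrees. A call has 1 to 20 rows; each row is the pose to reach, as a shift and turn from the pose commanded when the call began; what a row does not reach only later rows make up. A row lasts 1/12 s, in which the tool goes at most 41.7 mm and 7.16 degrees, less where a joint would pass 70% of its speed; a pose out of reach is approached as far as the arm can. A call with a number of a shift or a turn outside -1 to 1 is refused whole. A call with a gripper value outside its range is refused whole. "grip" is the closure in counts, from 0 (fully open) to 255 (shut), set as the call begins (left out, the last holds). The fingers move at their own pace and stop on an object; "grip_force" is the grip in N (left out, the last holds). Time passes only in rows, so rows that repeat a pose let the fingers close. It gives the time, the measured TCP pose, the force, the opening and the grip force at its end, in the units of the state.
- bot.get_obs(): the state, without advancing time (a new reading comes with each control period).
- bot.camera(name): name is "scene" or "top" or "wrist"; returns (picture, depth): 384x512x3 uint8, red, green, blue; 384x512 float32, m along the optical axis (not along the pixel's ray), 0 where there is no reading.
- bot.camera_params(name): a dict with "intrinsics" (3x3 intrinsics, pixels), "xyz" and "orientation" of the camera in the world. Camera axes: x right, y up, looking along -z (the intrinsics and any distortion apply to the point x, -y, -z); pixel columns grow to the right and rows downward; lengths in m; the calibration is good to about 2 mm. A picture is of the moment at which its call begins: read the wrist's pose just before it. camera_params takes no time and is no camera call; for the wrist camera it gives the pose at the moment of the call.
- bot.hand_in(): hands the job in; it is judged then, once.
The state is a dict: "time": time; "joint_positions": joint angles; "qvel": joint speeds; "effort": joint torques, N m; "position": TCP position; "eef_rot": TCP orientation; "force": force on the tool from outside, world axes, zero at the start; "ft_torque": the same for the moment, N m; "gripper_width": opening from 0.0 (shut) to 1.0 (fully open); "finger_force": force on a finger pad.
Only numpy, scipy, OpenCV 4.12 (cv2) and the standard library are available. Lean on these libraries where they do the work, as an engineer would, in place of code of your own. Each camera call takes 0.05 s, during which the arm holds its last target. There are 200 camera calls.

### The job

Lay out the tool set for the next lens assembly: set the loupe, the oil bottle, the black setting block and the screwdriver each on the white plate that bears its own dark outline, centred on the outline. The loupe (wide mouth up), bottle and block stand upright, the block square on its rectangle; the screwdriver lies along its outline, handle on handle and blade on blade. Do not disturb the red dust blower and the tissue carton.

Things in the scene. Friction and masses are not known exactly. Their poses are not given: they have to be found in the camera images.
- loupe_mid (a point): Black eye loupe, a round funnel 41 mm across and 36 mm high, standing on its narrow end with its wide mouth up (it behaves as a solid 41 mm cylinder; grasp it across the wide upper part). Loose. The point is on its axis half-way up (18 mm above its underside); z is up.
- oil_bottle_mid (a point): White dropper bottle with a black cap, standing: round body 31 mm across and 45 mm high, cap 17 mm across, 59 mm high in all; grasp the body. Loose. The point is on its axis half-way up (29.5 mm above its underside); z is up.
- setting_block_mid (a point): Black rectangular setting block, 20 mm (own x) by 28 mm (own y), standing 34 mm high (z up). Loose; starts at any yaw. The point is at its centre, 17 mm above its underside.
- screwdriver_mid (a point): Screwdriver lying flat, 126 mm long along its own y, with a yellow handle (14 mm thick, black end, towards own +y: from 8 mm on the -y side of the middle to the +y end) and a thin steel blade (towards -y). Loose. The point is at the middle of its length, 7 mm above its underside; the handle can be grasped across own x from about 5 to 50 mm along +y from this point.
- screwdriver_tip (a point): Point near the end of the screwdriver's blade, 60 mm from screwdriver_mid along its own -y.
- loupe_plate_centre (a point): White plate 85 x 85 mm, 4 mm thick, fixed to the bench top, with the loupe's outline: a black disc 43 mm across with a thin white ring inside it. The point is the centre of the outline on the plate's upper face (4 mm above the bench).
- bottle_plate_centre (a point): White plate 85 x 85 mm, 4 mm thick, fixed, with the bottle's outline: a black ring 33 mm across with a white centre 17 mm across (the cap). The point is the centre of the outline on the plate's upper face (4 mm above the bench).
- block_plate_centre (a point): White plate 85 x 85 mm, 4 mm thick, fixed, with the block's outline: a black rectangle 22 mm along its own x and 30 mm along its own y. The point is the centre of the outline on the plate's upper face (4 mm above the bench).
- driver_plate_centre (a point): White plate 55 mm (own x) by 150 mm (own y), 4 mm thick, fixed, with the screwdriver's outline: a wide black bar for the handle towards +y, a narrow one for the blade towards -y. The point is the middle of the outline's length on the plate's upper face (4 mm above the bench).
- dust_blower: Red rubber dust blower 54 mm across, 110 mm high, standing behind the work; to be left alone. Loose. Origin at the centre of its underside.
- tissue_pad: White and blue carton of lens tissue 68 x 90 x 32 mm, lying behind the work; to be left alone. Loose. Origin at the centre of its underside.
There are look-alikes about, which are no part of the job. Leave any brown or purple look-alike of the part that bears setting_block_mid alone.

How it is judged:
By the outcome, as a careful person would: the job done as asked, in the order asked, and still so for the second after the job is handed in, with the robot touching nothing.
It also fails if it takes over 99 s, if anything falls off the work surface, if the arm or the gripper's body presses on something with over 40 N, if the wrist force passes 120 N, or if a joint passes its speed limit or range.

## Working session

There is one attempt and no reset: what is moved stays moved. The work goes in short steps, Python scripts to look and compute and a tool call to move; the robot and the scene stay as the last step left them, time stands still between calls to the robot, and variables do not carry over. Pictures are saved under pics/ and viewed, at most 14 in all, crops included, and the job is handed in when it is done.

Besides the shell and the picture viewer there is one more tool, called after "Call:" as a command line: name --argument value ..., lists and objects as JSON in quotes. servo_tool: Moves the arm, as the interface text tells. Its arguments: {"type":"object","properties":{"increments":{"type":"array","items":{"type":"array","items":{"type":"array","items":{"type":"number","minimum":-1,"maximum":1}}}},"grip":{"type":"number"},"grip_force":{"type":"number"}},"required":["increments"]}

```bash
mkdir -p pics
cat > h.py <<'E'
import numpy as np,cv2
from station import bot
def snap(n,f):
    P=bot.camera_params(n);im,d=bot.camera(n)
    np.savez('pics/'+f+'.npz',im=im,d=d,K=P["intrinsics"],t=P["xyz"],R=P["orientation"])
    cv2.imwrite('pics/'+f+'.png',im[:,:,::-1]);return load(f)
def load(f): return dict(np.load('pics/'+f+'.npz'))
def ray(c,u,v,z):
    p=np.linalg.solve(c['K'],[u,v,1.]);w=c['R']@[p[0],-p[1],-p[2]]
    return c['t']+w*(z-c['t'][2])/w[2]
def proj(c,X):
    q=c['R'].T@(np.array(X)-c['t']);p=c['K']@[q[0],-q[1],-q[2]];return p[:2]/p[2]
E
python3 - <<'E'
from h import *
a=snap('top','top0');b=snap('scene','sc0')
print(bot.camera_params('top'),bot.camera_params('scene')['xyz'],bot.get_obs())
E
```

```text
{'intrinsics': array([[409.08338681,   0.        , 252.93934695],
       [  0.        , 409.08338681, 194.02620148],
       [  0.        ,   0.        ,   1.        ]]), 'xyz': array([0.50085813, 0.03385422, 1.15635269]), 'orientation': array([[-0.0114679 ,  0.99828153, -0.05746715],
       [-0.9998157 , -0.01056269,  0.01603085],
       [ 0.01539629,  0.0576404 ,  0.99821868]])} [-0.13889012 -0.48088866  0.62928609] {'time': 0.1, 'joint_positions': array([-1.46783025e+00,  4.86571877e-02,  9.77013632e-02,  1.62196643e+00,
       -1.56495811e-05,  1.44300953e+00]), 'qvel': array([-0.00097208, -0.00139065,  0.00357743,  0.00067941,  0.00110185,
        0.00016638]), 'effort': array([ 3.67317130e-03, -3.39849329e+01,  3.20936716e+01,  1.57742633e-02,
       -1.50977980e-04, -1.26669065e-06]), 'position': array([ 0.12000491, -0.51052829,  0.23021769]), 'eef_rot': array([[ 9.73494507e-01,  2.28710277e-01, -2.34078565e-04],
       [ 2.28710254e-01, -9.73492247e-01,  2.11305975e-03],
       [ 2.55404814e-04, -2.11058823e-03, -9.99997740e-01]]), 'force': array([-0.2394839 ,  0.49260102, -0.5852937 ]), 'ft_torque': array([ 0.01152736, -0.03338359, -0.05980982]), 'finger_force': 0.0, 'gripper_width': 0.9995437941991443}
```

View pics/top0.png

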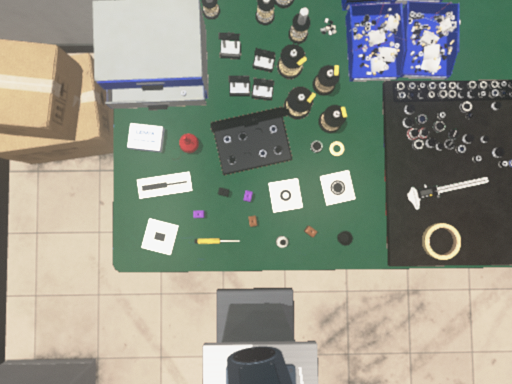

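View pics/sc0.png

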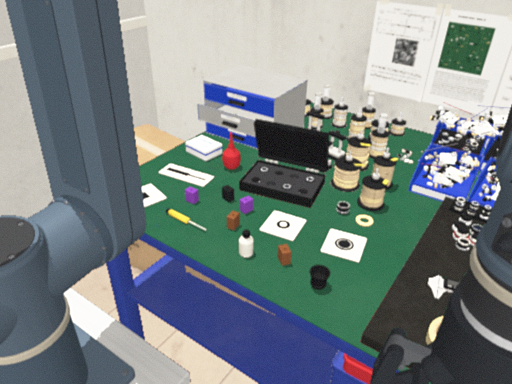

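The top view shows the loupe at (345,238), bottle (282,242), screwdriver (218,241), and the plates for loupe (338,187), bottle (285,196), block (160,237) and driver (165,185). There are five block candidates: (224,192) black, (248,196) and (199,214) purple, (252,221) and (311,231) brown. Only (224,192) is black, so I'll confirm it in a crop.

```bash
cat >> h.py <<'E'
def blobs(c,m,z,box,amin=5):
    u0,v0,u1,v1=box;k=np.zeros(m.shape,np.uint8);k[v0:v1,u0:u1]=m[v0:v1,u0:u1]
    n,l,s,ct=cv2.connectedComponentsWithStats(k)
    for i in range(1,n):
        if s[i,4]<amin: continue
        ys,xs=np.where(l==i);X=np.array([ray(c,x,y,z) for x,y in zip(xs,ys)])[:,:2]
        mu=X.mean(0);w,V=np.linalg.eigh(np.cov((X-mu).T));r=cv2.minAreaRect((X*1000).astype(np.float32))
        print(s[i,4],'px',ct[i].round(1),'mean',mu.round(4),'axis deg',np.degrees(np.arctan2(V[1,1],V[0,1])).round(1),'rectc',np.round(r[0],1),np.round(r[1],1),round(r[2],1))
E
python3 - <<'E'
from h import *
c=load('top0');im=c['im'].astype(int);g=im.sum(2)/3;hsv=cv2.cvtColor(c['im'],cv2.COLOR_RGB2HSV)
cv2.imwrite('pics/crop0.png',cv2.resize(c['im'][170:255,125:365,::-1],None,fx=3.3,fy=3.3,interpolation=cv2.INTER_CUBIC))
wh=(im.min(2)>150)
for n,b in dict(loupe=(315,165,362,210),bottle=(262,175,308,217),block=(138,214,184,260),driver=(132,168,198,202)).items():
    print(n,'plate');blobs(c,wh,.004,b,50)
    k=np.zeros(wh.shape,np.uint8);k[b[1]:b[3],b[0]:b[2]]=wh[b[1]:b[3],b[0]:b[2]]
    h=cv2.convexHull(cv2.findNonZero(k));f=np.zeros_like(k);cv2.fillConvexPoly(f,h,1)
    f=cv2.erode(f,np.ones((3,3)));print(' mark');blobs(c,(f>0)&(g<110),.004,b)
dark=(im.max(2)<50)
print('loupe');blobs(c,dark,.036,(330,225,362,250))
print('blk');blobs(c,dark,.034,(214,184,234,200))
print('bottle');blobs(c,im.min(2)>110,.045,(270,232,294,252))
print('driver');blobs(c,(hsv[...,1]>120)&(hsv[...,0]<35)&(hsv[...,0]>20)&(hsv[...,2]>120),.007,(190,232,245,250));blobs(c,im.min(2)>110,.007,(215,234,245,250))
E
```

```text
loupe plate
846 px [337.2 187.2] mean [ 0.5839 -0.2236] axis deg 145.5 rectc [ 584.2 -223.7] [87.3 87.3] 11.8
 mark
52 px [337.4 187.3] mean [ 0.5838 -0.2242] axis deg -156.3 rectc [ 584.3 -223.7] [21.5 20.4] 62.7
bottle plate
870 px [285.1 194.9] mean [ 0.5638 -0.0756] axis deg 84.9 rectc [563.8 -75.6] [87.  87.4] 8.9
 mark
8 px [281.5 194.5] mean [ 0.565  -0.0653] axis deg 170.3 rectc [565.4 -65.8] [ 4.8 20. ] 81.0
block plate
931 px [159.4 236.1] mean [0.4521 0.2781] axis deg 125.4 rectc [452.2 278. ] [87.8 87.5] 75.3
 mark
driver plate
991 px [164.9 184.5] mean [0.5967 0.263 ] axis deg 98.1 rectc [596.5 265.3] [ 57.4 152.3] 8.1
 mark
loupe
blk
bottle
103 px [281.3 241.4] mean [ 0.4356 -0.0594] axis deg 140.2 rectc [435.3 -59.8] [29.8 29.6] 89.3
driver
106 px [208.1 240.9] mean [0.4374 0.142 ] axis deg 89.7 rectc [437.  142.3] [61.4 11.1] 89.3
53 px [226.5 240.7] mean [0.4373 0.0907] axis deg 90.7 rectc [436.4  89.4] [67.   5.6] 89.3
```

View pics/crop0.png

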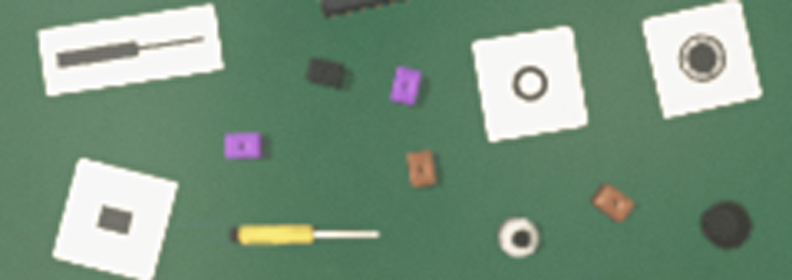

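The only black block is the one at crop (326,73), i.e. (224,192) in the top view; the others are purple or brown. The four plates are clear, and the driver handle points to +y. Next I'll move above the loupe and its plate.

Call:
servo_tool --increments '[[[0.03,0.025,0.006,0,0,0],[0.06,0.05,0.012,0,0,0],[0.09,0.075,0.018,0,0,0],[0.12,0.1,0.024,0,0,0],[0.15,0.125,0.03,0,0,0],[0.18,0.15,0.036,0,0,0],[0.21,0.175,0.042,0,0,0],[0.24,0.2,0.048,0,0,0],[0.27,0.225,0.054,0,0,0],[0.3,0.25,0.06,0,0,0],[0.33,0.275,0.066,0,0,0],[0.36,0.29,0.07,0,0,0],[0.36,0.29,0.07,0,0,0],[0.36,0.29,0.07,0,0,0]]]' --grip 0

```text
time: 1.27
position: [0.481, -0.2199, 0.3003]
eef_rot: [[0.973, 0.232, -0.002], [0.232, -0.973, 0.001], [-0.002, -0.001, -1.0]]
force: [-0.0, 0.7, -0.4]
gripper_width: 0.998
finger_force: 0.0
```

Run:
```python
from h import *
c=snap('wrist','w1');o=bot.get_obs();print(c['K'],c['t'],c['R'],o['position'],o['joint_positions'],o['time'])
```

```text
[[316.86082836   0.         255.49411713]
 [  0.         316.86082836 193.98603374]
 [  0.           0.           1.        ]] [ 0.55435165 -0.20259057  0.44368789] [[ 0.23270407  0.92784572  0.29146377]
 [-0.9725467   0.22241339  0.06844852]
 [-0.00131578 -0.29939037  0.9541298 ]] [ 0.47995865 -0.22070626  0.30042541] [-5.57578899e-01  8.93427930e-02  2.81817957e-01  1.76529869e+00
 -6.84021885e-04  2.35176472e+00] 1.3167
```

View pics/w1.png

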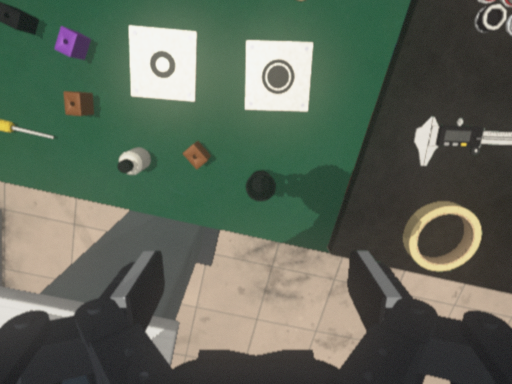

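The wrist view shows the loupe at (261,186), its plate at (278,76), the bottle at (134,160) and its plate at (163,65). I'll measure these now.

```bash
cat >> h.py <<'E'
def plate(c,box,th=100):
    im=c['im'].astype(int);wh=im.min(2)>150;b=box
    k=np.zeros(wh.shape,np.uint8);k[b[1]:b[3],b[0]:b[2]]=wh[b[1]:b[3],b[0]:b[2]]
    n,l,s,_=cv2.connectedComponentsWithStats(k);k=(l==1+np.argmax(s[1:,4])).astype(np.uint8)
    print('plate');blobs(c,k,.004,b,200)
    f=np.zeros_like(k);cv2.fillConvexPoly(f,cv2.convexHull(cv2.findNonZero(k)),1)
    f=cv2.erode(f,np.ones((7,7)));print(' mark');m=(f>0)&(im.sum(2)/3<th);blobs(c,m,.004,b)
    return m
E
python3 - <<'E'
from h import *
c=load('w1');im=c['im'].astype(int)
plate(c,(235,30,325,120));plate(c,(120,15,205,110))
dark=im.max(2)<70
print('loupe')
for z in (.036,): blobs(c,dark,z,(240,165,282,206),20)
print(proj(c,[.444,-.232,.036]))
print('bottle');blobs(c,im.min(2)>110,.045,(110,140,160,180),20)
h=im[180:190,240:290].max(2);print(h[5])
E
```

```text
plate
3741 px [277.5  74.7] mean [ 0.5843 -0.2242] axis deg 55.4 rectc [ 582.8 -224.7] [85.6 85.5] 11.8
 mark
173 px [280.   77.4] mean [ 0.5823 -0.2281] axis deg 171.8 rectc [ 582.4 -227.2] [18.9 23.1] 78.0
8 px [273.1  70.8] mean [ 0.5882 -0.2174] axis deg 136.9 rectc [ 587.8 -217.3] [1.8 5.4] 56.9
13 px [271.5  75.8] mean [ 0.5817 -0.2168] axis deg 146.8 rectc [ 581.8 -217.2] [2.7 8.9] 57.0
plate
4258 px [162.2  62.6] mean [ 0.564  -0.0762] axis deg 173.6 rectc [562.5 -76.5] [85.7 85.6] 8.8
 mark
loupe
727 px [260.8 185.6] mean [ 0.4428 -0.2361] axis deg -166.9 rectc [ 442.2 -235.8] [40.6 40.1] 53.9
[258.08432555 184.15631552]
bottle
429 px [134.4 158.9] mean [ 0.4422 -0.0701] axis deg 158.8 rectc [440.9 -70.6] [31.  37.2] 42.4
[ 99  99 100 100  97  82  61  47  45  44  37  44  48  48  50  50  47  51
  51  53  48  44  48  47  42  46  43  44  45  43  39  41  43  40  46  53
  68  73  77  74  74  73  76  75  74  74  77  75  73  76]
```

Run:
```python
from h import *
def mk(c,ctr,w,th=145):
    # mark: union of dark pixels within radius w of a plate centre
    g=c['im'].astype(int).sum(2)/3;ys,xs=np.mgrid[:384,:512]
    P=np.array([[ray(c,x,y,.004)[:2] for x in range(512)] for y in range(0,384)])
    m=(g<th)&(np.hypot(*(P-ctr).transpose(2,0,1))<w);q=(P[m]*1000).astype(np.float32)
    (a,b),r=cv2.minEnclosingCircle(q);print(np.round([a,b,r],1),(q.min(0)+q.max(0))/2)
w=load('w1');t=load('top0')
for c in (w,t):
    mk(c,[.583,-.2245],.032);mk(c,[.5628,-.0762],.03)
im=t['im'].astype(int)
print('loupe top');blobs(t,im.max(2)<75,.036,(330,225,362,250),20)
print('blk top');blobs(t,im.max(2)<75,.034,(214,184,234,200))
print('caps');blobs(t,im.max(2)<90,.059,(274,236,290,248));blobs(w,w['im'].max(2)<90,.059,(115,150,145,180),20)
```

```text
[ 582.8 -224.9   20.5] [ 583.0222  -225.08755]
[562.7 -76.6  15.5] [562.7178  -76.58386]
[ 584.  -224.3   19.3] [ 583.1741 -224.4632]
[564.  -75.6  14.1] [564.89197 -76.5928 ]
loupe top
147 px [344.7 237.9] mean [ 0.4425 -0.2338] axis deg 72.6 rectc [ 442.2 -233.3] [35.8 32.7] 89.3
blk top
41 px [224.  191.9] mean [0.5721 0.0952] axis deg 75.4 rectc [571.9  95.3] [22.  16.5] 89.4
caps
13 px [282.5 241.8] mean [ 0.4352 -0.0614] axis deg 103.0 rectc [436.1 -61.3] [8. 8.] 89.3
166 px [124.5 166.2] mean [ 0.4341 -0.064 ] axis deg 129.3 rectc [434.4 -64. ] [14.5 20.3] 45.7
```

Call:
servo_tool --increments '[[[-0.015,-0.006,-0.04,0,0,0],[-0.03,-0.012,-0.08,0,0,0],[-0.038,-0.016,-0.12,0,0,0],[-0.038,-0.016,-0.16,0,0,0],[-0.038,-0.016,-0.2,0,0,0],[-0.038,-0.016,-0.2,0,0,0],[-0.038,-0.016,-0.2,0,0,0]]]'

```text
time: 1.9
position: [0.4375, -0.2355, 0.0974]
eef_rot: [[0.974, 0.226, -0.008], [0.227, -0.974, 0.006], [-0.007, -0.007, -1.0]]
force: [0.8, 0.5, 1.6]
gripper_width: 1.0
finger_force: 0.0
```

Call:
servo_tool --increments '[[[0,0.001,-0.02,0,0,0],[0,0.001,-0.045,0,0,0],[0,0.001,-0.07,0,0,0],[0,0.001,-0.085,0,0,0],[0,0.001,-0.094,0,0,0],[0,0.001,-0.094,0,0,0],[0,0.001,-0.094,0,0,0]]]'

```text
time: 2.48
position: [0.4442, -0.2379, 0.0104]
eef_rot: [[0.974, 0.228, 0.004], [0.228, -0.974, -0.003], [0.003, 0.004, -1.0]]
force: [0.6, -1.1, 0.0]
gripper_width: 0.998
finger_force: 0.0
```

Call:
servo_tool --increments '[[[0,0,0,0,0,0],[0,0,0,0,0,0],[0,0,0,0,0,0],[0,0,0,0,0,0],[0,0,0,0,0,0],[0,0,0,0,0,0],[0,0,0,0,0,0],[0,0,0,0,0,0]]]' --grip 255 --grip_force 30

```text
time: 3.15
position: [0.443, -0.2367, 0.0086]
eef_rot: [[0.973, 0.229, 0.002], [0.229, -0.973, -0.001], [0.002, 0.002, -1.0]]
force: [0.4, -0.3, 5.5]
gripper_width: 0.471
finger_force: 30.7
```

Run:
```python
from h import *
c=snap('wrist','w2');o=bot.get_obs();print(o['position'],o['force'],o['gripper_width'],o['finger_force'])
```

```text
[ 0.44296085 -0.23664061  0.00858633] [-0.55625731 -0.17852189  5.54171828] 0.4654083699936771 30.649505853652954
```

View pics/w2.png

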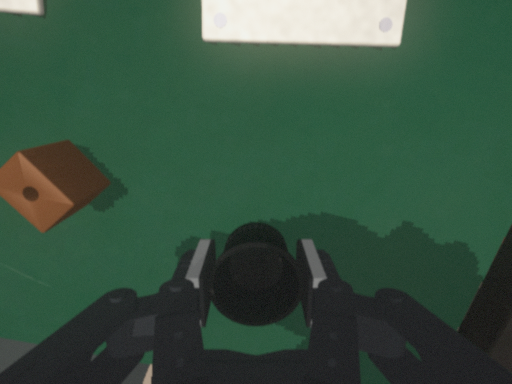

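The loupe is held between the pads at about (256,282).

Run:
```python
from h import *
c=load('w2');o=bot.get_obs()
for u in (252,256,260):
  for v in (278,282): print(u,v,ray(c,u,v,.036).round(4))
for z in (.036,.037): print([np.round(ray(c,256,v,z)[:2],4) for v in (240,325)])
```

```text
252 278 [ 0.4446 -0.2348  0.036 ]
252 282 [ 0.4428 -0.2352  0.036 ]
256 278 [ 0.445  -0.2364  0.036 ]
256 282 [ 0.4432 -0.2368  0.036 ]
260 278 [ 0.4454 -0.238   0.036 ]
260 282 [ 0.4435 -0.2385  0.036 ]
[array([ 0.462 , -0.2324]), array([ 0.422 , -0.2418])]
[array([ 0.4625, -0.2323]), array([ 0.4228, -0.2416])]
```

Call:
servo_tool --increments '[[[0,0,0.01,0,0,0],[0,0,0.03,0,0,0],[0.02,0.002,0.045,0,0,0],[0.05,0.004,0.05,0,0,0],[0.08,0.006,0.05,0,0,0],[0.11,0.008,0.05,0,0,0],[0.13,0.01,0.05,0,0,0],[0.141,0.011,0.05,0,0,0],[0.141,0.011,0.05,0,0,0],[0.141,0.011,0.05,0,0,0],[0.141,0.011,0.05,0,0,0]]]'

```text
time: 4.12
position: [0.582, -0.2248, 0.0569]
eef_rot: [[0.974, 0.229, -0.002], [0.229, -0.974, 0.001], [-0.002, -0.001, -1.0]]
force: [-0.3, 0.2, -0.4]
gripper_width: 0.463
finger_force: 30.4
```

Run:
```python
from h import *
c=snap('wrist','w3');o=bot.get_obs();print(o['position'],o['force'],o['gripper_width'])
cv2.imwrite('pics/w3c.png',cv2.resize(c['im'][120:384,110:400,::-1],None,fx=2,fy=2))
```

```text
[ 0.58184052 -0.22499169  0.05697964] [-0.60095417  0.25487476 -1.19385568] 0.46658505090686797
```

View pics/w3c.png

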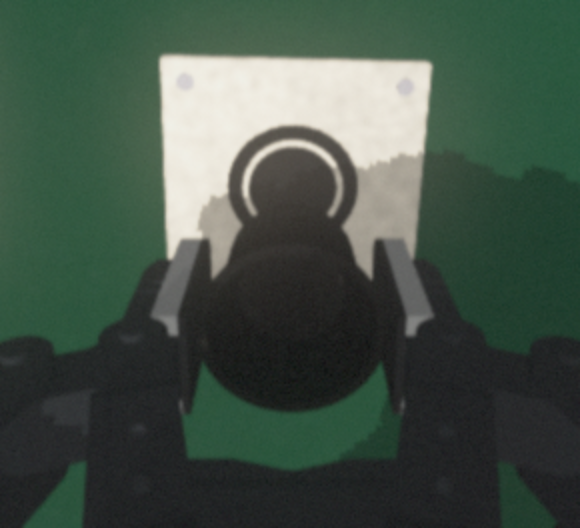

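The loupe is above its outline. The ring's top edge is at about (256,182.5) and its sides are at u=224 and 289.

Run:
```python
from h import *
c=load('w3');o=bot.get_obs()
im=c['im'].astype(int).sum(2)/3
col=im[170:215,256];print(col.round().astype(int))
T=ray(c,256.7,182.5,.004);d=c['R'][:,1]*[1,1,0];d/=np.linalg.norm(d);print(T,d,T-d*.0215)
for v in (205,210,215):print(v,im[v,212:304].round().astype(int).tolist())
print(ray(c,256.7,213,.004)[:2],ray(c,256.7,213,.004)[:2])
```

```text
[229 229 229 229 231 230 230 231 231 231 230 223 186 120  87  82  83  83
  91 134 197 224 213 163 105  81  80  78  79  77  76  79  77  75  74  76
  76  71  73  75  72  68  67  65  64]
[ 0.60309562 -0.22064808  0.004     ] [ 0.97329807  0.22954492 -0.        ] [ 0.58216971 -0.22558329  0.004     ]
205 [232, 229, 227, 227, 226, 227, 228, 229, 228, 231, 230, 229, 205, 131, 85, 81, 78, 83, 79, 90, 145, 210, 224, 213, 157, 99, 80, 81, 78, 79, 78, 78, 76, 76, 75, 77, 76, 76, 74, 77, 77, 74, 76, 76, 76, 75, 75, 73, 70, 71, 72, 72, 75, 72, 69, 67, 67, 69, 69, 68, 69, 68, 67, 85, 119, 149, 158, 138, 92, 71, 70, 68, 69, 69, 71, 100, 143, 154, 159, 163, 171, 170, 168, 164, 166, 169, 168, 166, 162, 166, 162, 164]
210 [231, 232, 229, 229, 229, 227, 227, 227, 228, 228, 229, 215, 139, 82, 78, 79, 76, 79, 96, 155, 216, 222, 187, 115, 79, 75, 76, 76, 77, 73, 72, 74, 74, 73, 70, 73, 72, 73, 72, 74, 74, 74, 71, 71, 72, 70, 67, 68, 65, 67, 65, 64, 69, 66, 67, 69, 65, 66, 65, 67, 66, 66, 67, 66, 67, 99, 148, 166, 158, 107, 70, 65, 65, 65, 66, 68, 100, 142, 155, 156, 155, 156, 157, 161, 163, 167, 166, 167, 164, 163, 160, 162]
215 [232, 231, 230, 228, 229, 227, 226, 225, 225, 224, 222, 206, 133, 81, 77, 78, 75, 79, 102, 166, 215, 213, 143, 82, 70, 71, 69, 70, 74, 69, 70, 70, 69, 66, 64, 68, 68, 69, 67, 67, 68, 65, 63, 68, 65, 65, 62, 64, 64, 65, 63, 65, 59, 65, 64, 65, 62, 63, 62, 63, 64, 63, 63, 60, 65, 83, 126, 156, 152, 111, 74, 63, 63, 62, 61, 65, 98, 144, 157, 158, 158, 157, 159, 160, 161, 164, 164, 162, 162, 163, 163, 161]
[ 0.58274491 -0.22546355] [ 0.58274491 -0.22546355]
```

Call:
servo_tool --increments '[[[0.001,0,-0.015,0,0,0],[0.001,0,-0.03,0,0,0],[0.001,0,-0.038,0,0,0],[0.001,0,-0.042,0,0,0],[0.001,0,-0.044,0,0,0],[0.001,0,-0.044,0,0,0],[0.001,0,-0.044,0,0,0],[0.001,0,-0.044,0,0,0],[0.001,0,-0.044,0,0,0],[0.001,0,-0.044,0,0,0]]]'

```text
time: 5.0
position: [0.5846, -0.2253, 0.0139]
eef_rot: [[0.973, 0.229, 0.001], [0.229, -0.973, -0.001], [0.001, 0.001, -1.0]]
force: [-0.1, -0.0, -0.3]
gripper_width: 0.47
finger_force: 30.4
```

Call:
servo_tool --increments '[[[-0.0015,0,-0.0005,0,0,0],[-0.0015,0,-0.001,0,0,0],[-0.0015,0,-0.001,0,0,0],[-0.0015,0,-0.001,0,0,0],[-0.0015,0,-0.001,0,0,0],[-0.0015,0,-0.001,0,0,0]]]'

```text
time: 5.5
position: [0.5826, -0.2252, 0.0127]
eef_rot: [[0.974, 0.229, 0.0], [0.229, -0.974, -0.0], [-0.0, 0.0, -1.0]]
force: [-1.8, 1.1, 2.6]
gripper_width: 0.464
finger_force: 30.5
```

Call:
servo_tool --increments '[[[0,0,0,0,0,0],[0,0,0,0,0,0],[0,0,0,0,0,0],[0,0,0,0,0,0],[0,0,0,0,0,0],[0,0,0,0,0,0],[0,0,0.01,0,0,0],[0,0,0.03,0,0,0],[0,0,0.06,0,0,0],[-0.02,0.025,0.09,0,0,0],[-0.05,0.05,0.12,0,0,0],[-0.075,0.075,0.14,0,0,0],[-0.1,0.1,0.16,0,0,0],[-0.125,0.125,0.16,0,0,0],[-0.145,0.15,0.16,0,0,0],[-0.145,0.16,0.16,0,0,0],[-0.145,0.16,0.16,0,0,0],[-0.145,0.16,0.16,0,0,0],[-0.145,0.16,0.16,0,0,0]]]' --grip 0

```text
time: 7.08
position: [0.4384, -0.0658, 0.1726]
eef_rot: [[0.974, 0.228, 0.001], [0.228, -0.974, -0.001], [0.001, 0.001, -1.0]]
force: [-0.0, -0.2, -0.2]
gripper_width: 0.997
finger_force: 0.0
```

Run:
```python
from h import *
c=snap('wrist','w4');o=bot.get_obs();print(o['position'],o['force'],o['gripper_width'])
```

```text
[ 0.4383237  -0.06594436  0.17238034] [-0.00307765 -0.46711245 -0.16041449] 1.0011348730891438
```

View pics/w4.png

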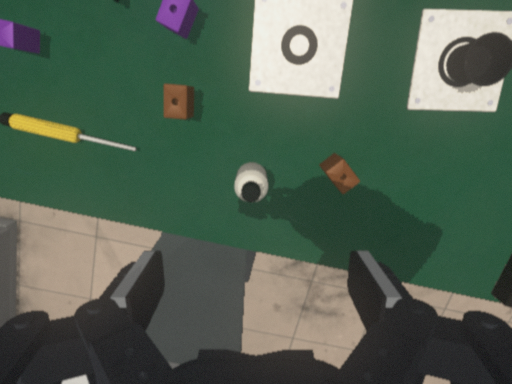

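The bottle cap is at (251,191), its outline at (299,45), the screwdriver runs from (5,120) to (137,149), and a brown block sits at (340,173). The loupe stands on its plate at the right.

```bash
cat >> h.py <<'E'
def mk(c,ctr,w,th=145):
    g=c['im'].astype(int).sum(2)/3
    u,v=proj(c,[*ctr,.004]).astype(int)
    q=[]
    for y in range(max(0,v-90),min(384,v+90)):
        for x in range(max(0,u-90),min(512,u+90)):
            if g[y,x]<th:
                p=ray(c,x,y,.004)[:2]
                if np.hypot(*(p-ctr))<w:q.append(p*1000)
    q=np.array(q,np.float32);(a,b),r=cv2.minEnclosingCircle(q);R=cv2.minAreaRect(q)
    print('mark circ',np.round([a,b,r],1),'rect',np.round(R[0],1),np.round(R[1],1),round(R[2],1),'mean',q.mean(0).round(1));return q
E
python3 - <<'E'
from h import *
c=load('w4');im=c['im'].astype(int);hsv=cv2.cvtColor(c['im'],cv2.COLOR_RGB2HSV)
mk(c,[.563,-.0765],.027)
print('cap');blobs(c,im.max(2)<80,.059,(236,177,268,205),20)
print('bottle all at mid');blobs(c,(im.min(2)>110),.045,(230,155,275,208),20)
print('brown');m=(hsv[...,0]<14)&(hsv[...,1]>100)&(hsv[...,2]>50);blobs(c,m,.034,(315,145,365,198),50)
print('yellow');blobs(c,(hsv[...,1]>110)&(hsv[...,0]<35)&(hsv[...,0]>18)&(hsv[...,2]>100),.007,(0,105,150,155),50)
blobs(c,(im.min(2)>105),.007,(78,120,145,155),20)
print('black end');blobs(c,(im.max(2)<60),.007,(0,105,15,130),5)
E
```

```text
mark circ [562.7 -76.9  16.1] rect [562.8 -77. ] [30.4 30.9] 13.3 mean [563.  -76.8]
cap
432 px [251.7 194.9] mean [ 0.432  -0.0641] axis deg 65.4 rectc [433.8 -64.4] [19.6 24.9] 13.2
bottle all at mid
632 px [250.3 179. ] mean [ 0.4418 -0.0605] axis deg 97.8 rectc [440.2 -61.4] [30.2 29.6] 7.5
brown
627 px [340.8 173.8] mean [ 0.4626 -0.1405] axis deg 57.7 rectc [ 463.1 -139.1] [34.8 19.2] 53.6
yellow
1114 px [ 43.8 127.6] mean [0.4363 0.142 ] axis deg 90.1 rectc [436.3 142. ] [67.  15.7] 89.6
248 px [106.1 142.1] mean [0.436  0.0827] axis deg 89.8 rectc [436.   81.7] [54.2  4.5] 89.9
black end
100 px [  4.2 118.3] mean [0.4365 0.179 ] axis deg 164.4 rectc [436.8 178.9] [ 8.6 12.2] 80.6
```

Run:
```python
from h import *
c=load('w4');g=c['im'].max(2).astype(int)
for v in (183,187,191,195,199):print(v,g[v,230:275].tolist())
print(g[155:215,251].tolist())
for uv in ((251,191),(251.5,191.5)):print(ray(c,*uv,.059))
```

```text
183 [89, 90, 90, 95, 129, 176, 194, 200, 208, 217, 220, 221, 219, 202, 169, 124, 82, 61, 50, 44, 41, 38, 43, 45, 55, 74, 104, 155, 176, 186, 187, 185, 186, 183, 176, 166, 158, 135, 91, 70, 68, 70, 69, 70, 80]
187 [89, 90, 91, 100, 135, 175, 190, 199, 214, 217, 216, 196, 121, 58, 49, 47, 48, 48, 53, 48, 51, 49, 50, 48, 47, 44, 45, 42, 50, 83, 137, 153, 158, 158, 165, 161, 158, 136, 94, 71, 69, 68, 72, 82, 88]
191 [91, 92, 90, 91, 107, 145, 172, 188, 202, 211, 196, 131, 68, 52, 50, 49, 51, 51, 52, 51, 54, 50, 50, 49, 50, 46, 51, 51, 51, 50, 88, 137, 157, 174, 165, 152, 134, 97, 73, 71, 69, 68, 69, 70, 69]
195 [92, 91, 92, 91, 91, 93, 106, 135, 159, 165, 144, 112, 73, 51, 53, 46, 50, 52, 54, 48, 47, 50, 46, 53, 51, 51, 46, 51, 49, 73, 118, 138, 138, 137, 123, 95, 78, 75, 72, 71, 72, 70, 66, 65, 67]
199 [89, 87, 90, 87, 89, 89, 92, 90, 83, 76, 79, 94, 99, 93, 73, 56, 49, 49, 49, 46, 51, 49, 49, 46, 46, 53, 58, 76, 100, 117, 106, 89, 77, 70, 69, 73, 76, 82, 89, 84, 74, 67, 66, 68, 68]
[88, 90, 90, 90, 90, 89, 93, 101, 115, 122, 130, 130, 133, 138, 151, 174, 189, 199, 201, 205, 215, 221, 222, 223, 220, 185, 119, 62, 38, 45, 44, 51, 49, 52, 49, 47, 50, 52, 50, 49, 50, 51, 50, 47, 49, 47, 49, 60, 69, 67, 66, 68, 67, 72, 69, 67, 66, 69, 68, 67]
[ 0.43530924 -0.06273835  0.059     ]
[ 0.43497485 -0.06325075  0.059     ]
```

Call:
servo_tool --increments '[[[-0.003,0.003,-0.02,0,0,0],[-0.003,0.003,-0.05,0,0,0],[-0.003,0.003,-0.07,0,0,0],[-0.003,0.003,-0.09,0,0,0],[-0.003,0.003,-0.11,0,0,0],[-0.003,0.003,-0.13,0,0,0],[-0.003,0.003,-0.15,0,0,0],[-0.003,0.003,-0.16,0,0,0],[-0.003,0.003,-0.165,0,0,0],[-0.003,0.003,-0.165,0,0,0],[-0.003,0.003,-0.165,0,0,0]]]' --grip 80

```text
time: 8.05
position: [0.4352, -0.0626, 0.0079]
eef_rot: [[0.974, 0.228, 0.001], [0.228, -0.974, -0.0], [0.0, 0.0, -1.0]]
force: [0.2, 0.3, -0.5]
gripper_width: 0.688
finger_force: 0.0
```

Call:
servo_tool --increments '[[[0,0,0,0,0,0],[0,0,0,0,0,0],[0,0,0,0,0,0],[0,0,0,0,0,0],[0,0,0,0,0,0],[0,0,0,0,0,0],[0,0,0,0,0,0]]]' --grip 255 --grip_force 30

```text
time: 8.63
position: [0.436, -0.0625, 0.0088]
eef_rot: [[0.973, 0.229, 0.003], [0.229, -0.973, -0.001], [0.003, 0.002, -1.0]]
force: [0.3, 0.4, 5.5]
gripper_width: 0.353
finger_force: 29.9
```

Run:
```python
from h import *
c=snap('wrist','w5');o=bot.get_obs();print(o['position'],o['force'],o['gripper_width'])
g=c['im'].max(2).astype(int);u,v=proj(c,[.435,-.0627,.059]).astype(int);print(u,v)
print(g[v,u-30:u+30].tolist());print(g[v-40:v+40,u].tolist())
```

```text
[ 0.43596858 -0.06245688  0.00881377] [ 0.30648964 -0.17837269  5.47710506] 0.3492974323783921
255 320
[85, 84, 88, 85, 87, 88, 81, 71, 48, 36, 38, 39, 38, 43, 38, 39, 38, 39, 39, 32, 42, 41, 37, 38, 37, 39, 38, 38, 40, 40, 37, 39, 39, 33, 39, 40, 37, 38, 40, 37, 35, 38, 40, 39, 36, 40, 36, 35, 39, 36, 37, 35, 41, 43, 54, 64, 66, 67, 65, 65]
[164, 163, 163, 164, 164, 157, 125, 74, 43, 43, 43, 39, 44, 39, 43, 45, 40, 40, 41, 44, 38, 40, 40, 41, 39, 43, 38, 44, 40, 44, 39, 44, 43, 41, 39, 38, 41, 39, 38, 40, 37, 40, 37, 38, 39, 38, 34, 38, 36, 39, 37, 36, 38, 40, 38, 37, 36, 30, 40, 30, 37, 32, 39, 68, 82, 82, 87, 86, 84, 85, 85, 83, 84, 84, 73, 55, 35, 39, 38, 36]
```

Call:
servo_tool --increments '[[[0,0,0.01,0,0,0],[0,0,0.03,0,0,0],[0.02,-0.002,0.045,0,0,0],[0.05,-0.006,0.05,0,0,0],[0.08,-0.01,0.05,0,0,0],[0.11,-0.013,0.05,0,0,0],[0.129,-0.0145,0.05,0,0,0],[0.129,-0.0145,0.05,0,0,0],[0.129,-0.0145,0.05,0,0,0],[0.129,-0.0145,0.05,0,0,0],[0.129,-0.0145,0.05,0,0,0],[0.129,-0.0145,0.05,0,0,0]]]'

```text
time: 9.68
position: [0.5624, -0.0764, 0.0572]
eef_rot: [[0.974, 0.229, -0.001], [0.229, -0.974, 0.0], [-0.001, -0.0, -1.0]]
force: [-0.3, -0.2, -1.1]
gripper_width: 0.355
finger_force: 29.8
```

Run:
```python
from h import *
c=snap('wrist','w6');o=bot.get_obs();print(o['position'],o['force'],o['gripper_width'])
cv2.imwrite('pics/w6c.png',cv2.resize(c['im'][120:384,110:400,::-1],None,fx=2,fy=2))
print(proj(c,[.5628,-.0768,.004]),proj(c,[.5628,-.0768,.004]+np.array([.973,.229,0])*.0165))
```

```text
[ 0.5626625  -0.07641093  0.05739409] [-0.38428506 -0.4357524  -0.1107458 ] 0.35492881287644357
[256.25533533 213.44064379] [256.2773254  189.60454143]
```

View pics/w6c.png

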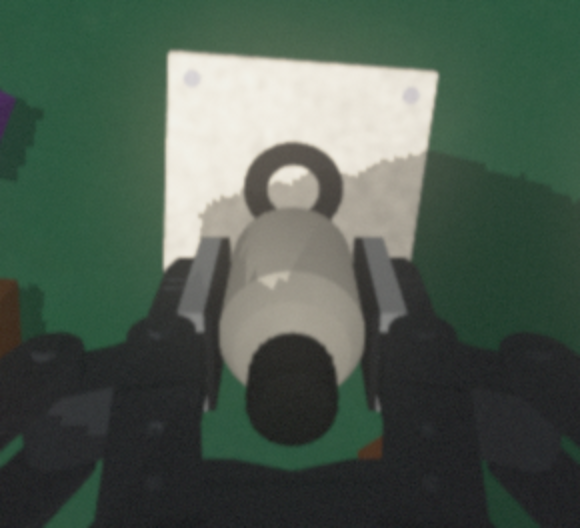

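The held bottle is above its plate. The ring's top edge is at crop (293,142) and its sides are at 244 and 343, so the outline lies within 1 mm of my estimate.

Call:
servo_tool --increments '[[[-0.0005,-0.0005,-0.015,0,0,0],[-0.0005,-0.0005,-0.03,0,0,0],[-0.0005,-0.0005,-0.038,0,0,0],[-0.0005,-0.0005,-0.042,0,0,0],[-0.0005,-0.0005,-0.044,0,0,0],[-0.0005,-0.0005,-0.044,0,0,0],[-0.0005,-0.0005,-0.044,0,0,0],[-0.0005,-0.0005,-0.044,0,0,0],[-0.0005,-0.0005,-0.044,0,0,0],[-0.0005,-0.0005,-0.044,0,0,0],[-0.0005,-0.0005,-0.044,0,0,0],[-0.0005,-0.0005,-0.044,0,0,0]]]'

```text
time: 10.73
position: [0.5632, -0.0771, 0.0135]
eef_rot: [[0.973, 0.229, 0.0], [0.229, -0.973, -0.0], [0.0, 0.0, -1.0]]
force: [1.0, -0.1, -0.5]
gripper_width: 0.352
finger_force: 29.9
```

Call:
servo_tool --increments '[[[0,0,-0.001,0,0,0],[0,0,-0.001,0,0,0],[0,0,-0.001,0,0,0],[0,0,-0.001,0,0,0]]]'

```text
time: 11.07
position: [0.5633, -0.0771, 0.0129]
eef_rot: [[0.973, 0.229, 0.001], [0.229, -0.973, -0.0], [0.001, 0.0, -1.0]]
force: [-1.3, 0.8, 3.5]
gripper_width: 0.356
finger_force: 30.0
```

Call:
servo_tool --increments '[[[0,0,0,0,0,0],[0,0,0,0,0,0],[0,0,0,0,0,0],[0,0,0,0,0,0],[0,0,0,0,0,0],[0,0,0.01,0,0,0],[0,0,0.03,0,0,0],[0,0,0.06,0,0,0],[0,0,0.09,0,0,0],[0,0.02,0.12,0,0,0],[0,0.06,0.15,0,0,0],[0,0.09,0.17,0,0,0],[0,0.12,0.17,0,0,0],[0,0.15,0.17,0,0,0],[0,0.17,0.17,0,0,0],[0,0.17,0.17,0,0,0],[0,0.17,0.17,0,0,0],[0,0.17,0.17,0,0,0]]]' --grip 0

```text
time: 12.57
position: [0.5631, 0.0924, 0.1827]
eef_rot: [[0.973, 0.229, 0.0], [0.229, -0.973, -0.001], [0.0, 0.001, -1.0]]
force: [0.4, -0.2, 0.3]
gripper_width: 1.004
finger_force: 0.0
```

Run:
```python
from h import *
c=snap('wrist','w7');o=bot.get_obs();print(o['position'],o['force'],o['gripper_width'],o['joint_positions'])
```

```text
[0.56313213 0.0919925  0.18253718] [-0.38596335 -0.47992211 -0.04815581] 1.0003774394845595 [ 4.47144676e-02  1.61017620e-01  1.24444749e-01  1.53413367e+00
 -5.43010820e-04  2.95650769e+00]
```

View pics/w7.png

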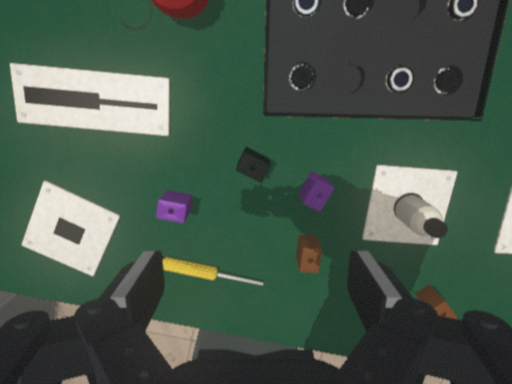

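This view shows the black block at (254,164) with a purple one beside it at (318,192). The block outline is at (68,231), the driver outline runs (25,96)–(157,107), and the bottle is upright on its ring.

Run:
```python
from h import *
c=load('w7');im=c['im'].astype(int)
print('block mark');m=mk(c,[.452,.278],.024,130)
g=im.sum(2)/3;wh=(im.min(2)>120)
print('block plate');blobs(c,wh,.004,(15,170,125,285),500)
print('driver plate');blobs(c,wh,.004,(5,55,175,140),500)
k=(g<120);
print('driver marks');blobs(c,k,.004,(22,80,98,112),30);blobs(c,k,.004,(101,95,160,113),30)
cr=im[138:192,225:285].max(2);cr=np.clip((cr-10)*4,0,255).astype(np.uint8)
cv2.imwrite('pics/blk.png',cv2.resize(cr,None,fx=9,fy=9,interpolation=cv2.INTER_CUBIC))
hsv=cv2.cvtColor(c['im'],cv2.COLOR_RGB2HSV)
print('purple');blobs(c,(hsv[...,0]>125)&(hsv[...,0]<155)&(hsv[...,1]>80),.034,(290,165,345,220),50)
```

```text
block mark
mark circ [449.9 277.6  17. ] rect [449.8 277.5] [29.1 21. ] 74.9 mean [449.9 277.6]
block plate
5140 px [ 69.1 228.3] mean [0.4524 0.2773] axis deg 162.4 rectc [450.6 276.9] [85.6 86.6] 75.0
driver plate
7745 px [93.5 99.2] mean [0.5962 0.262 ] axis deg 98.0 rectc [594.9 264.6] [ 55.8 150.1] 8.1
driver marks
1127 px [60.6 97.4] mean [0.5908 0.2935] axis deg 98.1 rectc [590.7 293.2] [14.8 70.1] 7.7
241 px [128.5 103.9] mean [0.5999 0.2286] axis deg 98.0 rectc [599.9 228.6] [ 4.1 53.5] 8.1
purple
837 px [315.6 191.3] mean [0.5634 0.0329] axis deg -165.7 rectc [563.1  33.1] [27.7 31.1] 76.6
```

View pics/blk.png

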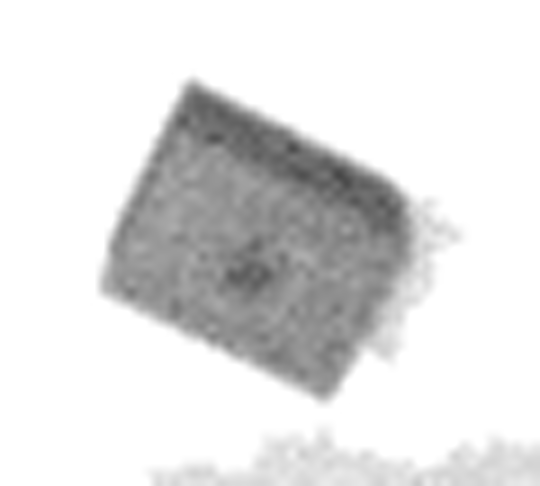

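The top face of the block has crop corners near (170,140), (395,238), (326,400) and (102,288), with its hole at (248,272).

Run:
```python
from h import *
c=load('w7');o=bot.get_obs()
Q=[ray(c,225+x/9-.45,138+y/9-.45,.034)[:2]*1000 for x,y in ((170,140),(395,238),(326,400),(102,288),(248,272))]
Q=np.array(Q);print(Q.round(1),Q[:4].mean(0))
for i in range(4):
    d=Q[(i+1)%4]-Q[i];print(np.hypot(*d),np.degrees(np.arctan2(d[1],d[0])))
```

```text
[[583.7 108.7]
 [579.1  83.6]
 [560.4  86.5]
 [566.9 112.2]
 [572.   97.7]] [572.5310514   97.75644663]
25.50981697549186 -100.53652122778813
18.874558474241855 171.13440240624186
26.49227100621345 75.9415227714634
17.243318476748254 -11.80611348662778
```

Call:
servo_tool --increments '[[[0.002,0.001,0,0,0,0.058],[0.004,0.002,-0.01,0,0,0.116],[0.006,0.003,-0.02,0,0,0.174],[0.009,0.005,-0.03,0,0,0.232],[0.009,0.005,-0.04,0,0,0.29],[0.009,0.005,-0.05,0,0,0.348],[0.009,0.005,-0.06,0,0,0.406],[0.009,0.005,-0.07,0,0,0.464],[0.009,0.005,-0.08,0,0,0.522],[0.009,0.005,-0.08,0,0,0.533],[0.009,0.005,-0.08,0,0,0.533],[0.009,0.005,-0.08,0,0,0.533],[0.009,0.005,-0.08,0,0,0.533]]]' --grip 115

```text
time: 13.7
position: [0.5728, 0.0974, 0.1034]
eef_rot: [[0.224, 0.975, 0.002], [0.975, -0.224, 0.0], [0.0, 0.002, -1.0]]
force: [-0.3, 0.3, -0.6]
gripper_width: 0.552
finger_force: 0.0
```

Run:
```python
from h import *
c=snap('wrist','w8');o=bot.get_obs();print(o['position'],o['gripper_width'],o['eef_rot'],o['joint_positions'])
im=c['im'].astype(int);u,v=proj(c,[.5722,.0977,.034]).astype(int);print(u,v)
cr=im[v-75:v+75,u-100:u+100].max(2);cr=np.clip((cr-10)*3,0,255).astype(np.uint8)
cv2.imwrite('pics/blk2.png',cv2.resize(cr,None,fx=4,fy=4,interpolation=cv2.INTER_CUBIC))
```

```text
[0.57280279 0.09759835 0.10343303] 0.5509836091551806 [[ 2.23678248e-01  9.74661378e-01  1.79985367e-03]
 [ 9.74662934e-01 -2.23678704e-01  5.36226158e-05]
 [ 4.54852831e-04  1.74225645e-03 -9.99998379e-01]] [ 5.33991345e-02  2.00179569e-01  1.17002190e-02  1.38051683e+00
 -4.25187765e-05  1.84978256e+00]
255 206
```

View pics/blk2.png

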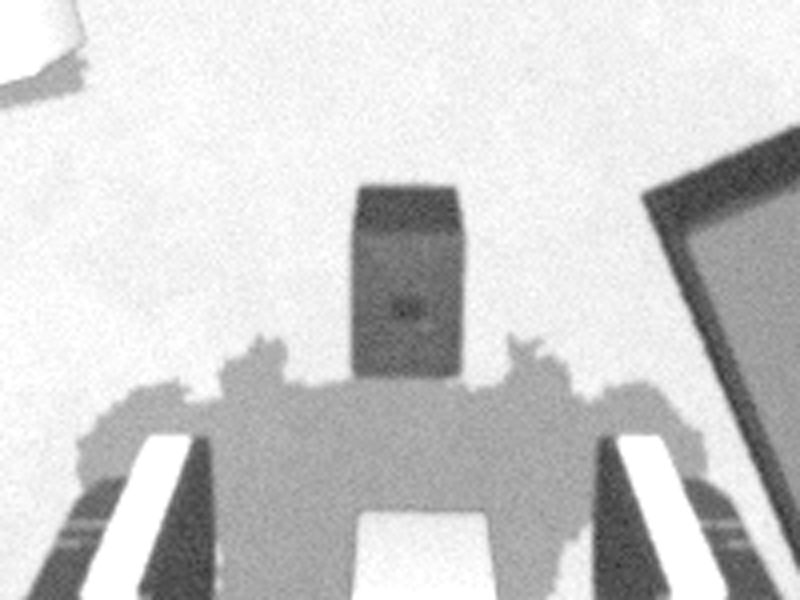

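The block is aligned with the jaws: its top face spans crop x 352–463 and y 231–377, so its sides are square to the image. It is about 1 mm off, which I'll correct on the way down.

Call:
servo_tool --increments '[[[0.001,-0.001,-0.025,0,0,0],[0.001,-0.001,-0.05,0,0,0],[0.001,-0.001,-0.075,0,0,0],[0.001,-0.001,-0.09,0,0,0],[0.001,-0.001,-0.095,0,0,0],[0.001,-0.001,-0.095,0,0,0],[0.001,-0.001,-0.095,0,0,0],[0.001,-0.001,-0.095,0,0,0]]]'

```text
time: 14.42
position: [0.5748, 0.097, 0.0094]
eef_rot: [[0.222, 0.975, 0.004], [0.975, -0.222, 0.0], [0.001, 0.003, -1.0]]
force: [0.1, -0.3, 0.3]
gripper_width: 0.551
finger_force: 0.0
```

Call:
servo_tool --increments '[[[0,0,0,0,0,0],[0,0,0,0,0,0],[0,0,0,0,0,0],[0,0,0,0,0,0],[0,0,0,0,0,0],[0,0,0,0,0,0],[0,0,0,0,0,0],[0,0,0,0,0,0]]]' --grip 255 --grip_force 30

```text
time: 15.08
position: [0.5743, 0.097, 0.009]
eef_rot: [[0.222, 0.975, 0.003], [0.975, -0.222, 0.0], [0.001, 0.003, -1.0]]
force: [-0.0, 0.0, 5.2]
gripper_width: 0.229
finger_force: 30.4
```

Run:
```python
from h import *
c=snap('wrist','w9');o=bot.get_obs();print(o['position'],o['force'],o['gripper_width'],o['joint_positions'][[0,5]])
g=c['im'].max(2).astype(int);u,v=proj(c,[.5735,.0969,.034]).astype(int);print(u,v)
print(g[v-50:v+60:1,u].tolist());print(g[v,u-45:u+45].tolist())
```

```text
[0.57435453 0.09701846 0.00896374] [-1.14421645  0.17059983  4.82022668] 0.22853022825228597 [0.05220098 1.84670585]
255 280
[66, 65, 68, 68, 66, 66, 63, 65, 64, 66, 65, 61, 64, 65, 66, 65, 63, 65, 65, 62, 64, 63, 72, 75, 81, 79, 82, 83, 83, 82, 82, 80, 81, 78, 74, 72, 68, 67, 66, 64, 64, 63, 66, 61, 63, 62, 58, 57, 56, 55, 59, 55, 57, 53, 55, 56, 55, 56, 59, 62, 63, 61, 63, 61, 65, 59, 62, 61, 64, 59, 60, 63, 62, 60, 58, 61, 62, 64, 72, 96, 111, 114, 113, 116, 113, 112, 113, 112, 111, 113, 112, 112, 110, 110, 110, 109, 110, 112, 112, 110, 111, 112, 112, 111, 113, 114, 115, 110, 118, 137]
[77, 76, 76, 75, 77, 77, 75, 77, 77, 82, 111, 166, 212, 229, 232, 221, 155, 92, 79, 75, 70, 65, 59, 62, 60, 64, 62, 64, 66, 63, 65, 63, 63, 65, 64, 65, 66, 64, 61, 58, 54, 55, 52, 56, 55, 59, 59, 55, 55, 54, 56, 56, 57, 63, 61, 63, 64, 63, 62, 65, 61, 59, 64, 64, 65, 64, 62, 63, 58, 63, 62, 68, 74, 80, 110, 205, 246, 247, 245, 235, 169, 102, 84, 79, 76, 77, 74, 69, 73, 76]
```

Call:
servo_tool --increments '[[[0,0,0.015,0,0,0],[0,0,0.045,0,0,0],[-0.01,0.015,0.07,0,0,0],[-0.03,0.04,0.07,0,0,-0.005],[-0.05,0.07,0.07,0,0,-0.01],[-0.07,0.1,0.07,0,0,-0.019],[-0.09,0.13,0.07,0,0,-0.019],[-0.11,0.16,0.06,0,0,-0.019],[-0.123,0.18,0.05,0,0,-0.019],[-0.123,0.18,0.05,0,0,-0.019],[-0.123,0.18,0.05,0,0,-0.019],[-0.123,0.18,0.05,0,0,-0.019],[-0.123,0.18,0.05,0,0,-0.019],[-0.123,0.18,0.05,0,0,-0.019]]]'

```text
time: 16.3
position: [0.4511, 0.2761, 0.0577]
eef_rot: [[0.262, 0.965, 0.001], [0.965, -0.262, 0.0], [0.0, 0.001, -1.0]]
force: [0.9, 0.6, -1.4]
gripper_width: 0.232
finger_force: 29.7
```

Run:
```python
from h import *
c=snap('wrist','w10');o=bot.get_obs();print(o['position'],o['gripper_width'],o['eef_rot'][:,0])
cv2.imwrite('pics/w10c.png',cv2.resize(c['im'][120:384,110:400,::-1],None,fx=2,fy=2))
R=np.radians(74.9);y=np.array([np.cos(R),np.sin(R),0]);x=np.array([y[1],-y[0],0]);m=np.array([.4498,.2775,.004])
for a,b in ((1,1),(-1,1)):print(proj(c,m+x*a*.011+y*b*.015))
```

```text
[0.45110054 0.27617996 0.05773281] 0.22883146028474272 [2.62252786e-01 9.64999116e-01 4.27880770e-04]
[271.02168142 191.32229969]
[237.19154437 191.36982011]
```

View pics/w10c.png

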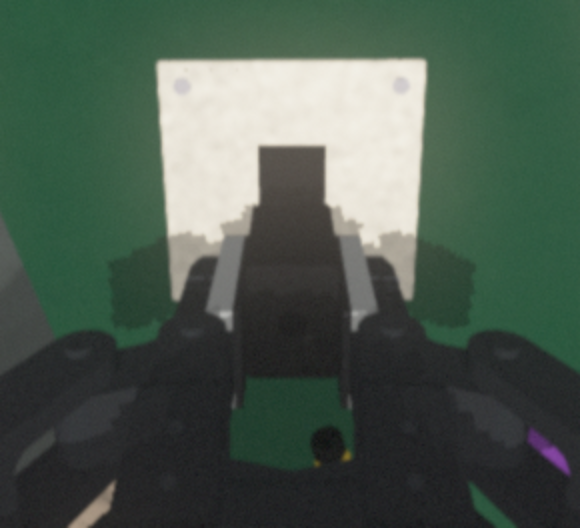

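The outline's far edge is at crop y=146, spanning x 259–325 and level in the image. The held block is centred over it.

Call:
servo_tool --increments '[[[0,0,-0.015,0,0,0],[0,0,-0.03,0,0,0],[0,0,-0.038,0,0,0],[0,0,-0.042,0,0,0],[0,0,-0.0435,0,0,0],[0,0,-0.0435,0,0,0],[0,0,-0.0435,0,0,0],[0,0,-0.0435,0,0,0],[0,0,-0.0435,0,0,0],[0,0,-0.0435,0,0,0],[0,0,-0.0435,0,0,0]]]'

```text
time: 17.27
position: [0.4503, 0.2771, 0.0142]
eef_rot: [[0.26, 0.966, 0.001], [0.966, -0.26, 0.0], [0.0, 0.001, -1.0]]
force: [-0.1, -0.2, -1.4]
gripper_width: 0.229
finger_force: 29.8
```

Call:
servo_tool --increments '[[[0.001,-0.001,-0.0005,0,0,0],[0.001,-0.001,-0.001,0,0,0],[0.001,-0.001,-0.0015,0,0,0],[0.001,-0.001,-0.0015,0,0,0],[0.001,-0.001,-0.0015,0,0,0],[0.001,-0.001,-0.0015,0,0,0]]]'

```text
time: 17.77
position: [0.4513, 0.2759, 0.0129]
eef_rot: [[0.261, 0.965, 0.001], [0.965, -0.261, -0.0], [0.0, 0.001, -1.0]]
force: [-1.4, -0.9, 4.6]
gripper_width: 0.226
finger_force: 30.4
```

Call:
servo_tool --increments '[[[0,0,0,0,0,0],[0,0,0,0,0,0],[0,0,0,0,0,0],[0,0,0,0,0,0],[0,0,0.01,0,0,0],[0,0,0.04,0,0,0],[0,0,0.07,0,0,0.03],[-0.004,-0.03,0.1,0,0,0.06],[-0.008,-0.06,0.12,0,0,0.09],[-0.012,-0.09,0.12,0,0,0.126],[-0.014,-0.12,0.11,0,0,0.126],[-0.014,-0.13,0.1,0,0,0.126],[-0.014,-0.13,0.1,0,0,0.126],[-0.014,-0.13,0.1,0,0,0.126],[-0.014,-0.13,0.1,0,0,0.126],[-0.014,-0.13,0.1,0,0,0.126]]]' --grip 105

```text
time: 19.1
position: [0.4373, 0.1471, 0.1126]
eef_rot: [[-0.002, 1.0, 0.0], [1.0, 0.002, 0.001], [0.001, 0.0, -1.0]]
force: [1.0, -0.3, 0.7]
gripper_width: 0.59
finger_force: 0.0
```

Run:
```python
from h import *
c=snap('wrist','w11');o=bot.get_obs();print(o['position'],o['gripper_width'],o['eef_rot'][:,0])
im=c['im'].astype(int);hsv=cv2.cvtColor(c['im'],cv2.COLOR_RGB2HSV)
blobs(c,(hsv[...,1]>110)&(hsv[...,0]<35)&(hsv[...,0]>18)&(hsv[...,2]>100),.007,(180,100,330,384),100)
print('wh');blobs(c,(im.min(2)>115),.007,(225,150,290,384),50)
```

```text
[0.43738147 0.1470499  0.11264686] 0.5885577015910444 [-2.04528342e-03  9.99997795e-01  4.76761243e-04]
1277 px [255.7 199.4] mean [0.4367 0.1403] axis deg 89.4 rectc [436.8 138.5] [63.9 14.7] 89.7
wh
142 px [255.1 261.2] mean [0.4363 0.083 ] axis deg 89.8 rectc [436.7  79.3] [ 2.6 50.8] 0.1
```

View pics/w11.png

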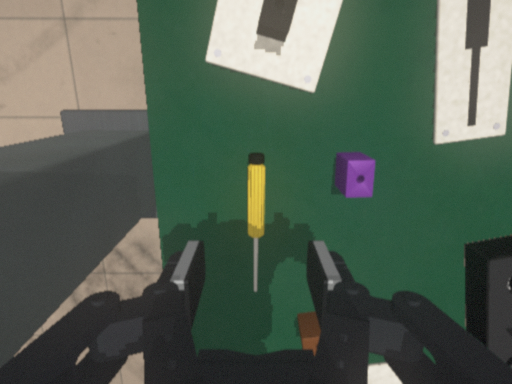

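The screwdriver stands vertically in the image under the jaws, with its black end at (257,152), the handle/blade joint at (256,237) and the tip at (255,291). The block stands on its plate at the top.

Run:
```python
from h import *
c=load('w11');im=c['im'].max(2).astype(int)
for u,v in((257,152),(256.3,237),(255.2,291.5)):print(ray(c,u,v,.007))
print(im[145:160,257].tolist(),im[282:300,255].tolist())
```

```text
[0.43762457 0.18009738 0.007     ]
[0.43730642 0.10656562 0.007     ]
[0.43647831 0.05227182 0.007     ]
[89, 90, 91, 89, 90, 90, 87, 70, 49, 42, 48, 49, 52, 51, 48] [138, 136, 138, 136, 137, 138, 137, 134, 127, 106, 76, 69, 64, 63, 66, 65, 65, 65]
```

Call:
servo_tool --increments '[[[-0.0005,-0.001,-0.03,0,0,0],[-0.0005,-0.001,-0.06,0,0,0],[-0.0005,-0.001,-0.085,0,0,0],[-0.0005,-0.001,-0.1,0,0,0],[-0.0005,-0.001,-0.107,0,0,0],[-0.0005,-0.001,-0.109,0,0,0],[-0.0005,-0.001,-0.109,0,0,0],[-0.0005,-0.001,-0.109,0,0,0],[-0.0005,-0.001,-0.109,0,0,0]]]'

```text
time: 19.9
position: [0.4382, 0.1454, 0.005]
eef_rot: [[-0.001, 1.0, 0.003], [1.0, 0.001, 0.001], [0.001, 0.003, -1.0]]
force: [-0.2, 0.1, 0.7]
gripper_width: 0.585
finger_force: 0.0
```

Call:
servo_tool --increments '[[[0,0,-0.001,0,0,0],[0,0,-0.001,0,0,0],[0,0,-0.001,0,0,0],[0,0,-0.001,0,0,0],[0,0,-0.001,0,0,0],[0,0,-0.001,0,0,0],[0,0,-0.001,0,0,0],[0,0,-0.001,0,0,0]]]' --grip 255 --grip_force 40

```text
time: 20.57
position: [0.4373, 0.145, 0.003]
eef_rot: [[-0.0, 1.0, 0.001], [1.0, 0.0, 0.0], [0.0, 0.001, -1.0]]
force: [0.6, 0.5, 5.4]
gripper_width: 0.141
finger_force: 41.5
```

Run:
```python
from h import *
c=snap('wrist','w12');o=bot.get_obs();print(o['position'],o['force'],o['gripper_width'],o['eef_rot'][:,0],o['joint_positions'][5])
im=c['im'].max(2).astype(int)
u,v=proj(c,[.4372,.180,.007]).astype(int);print(u,v);print(im[v-15:v+30,u].tolist());print([ray(c,u,q,.007)[1].round(4) for q in (v-10,v,v+10,v+20)])
cv2.imwrite('pics/w12.png',c['im'][120:384,110:400,::-1])
```

```text
[0.43728174 0.14500238 0.00302658] [-0.36268054 -1.39340579  5.4020632 ] 0.14579231034865417 [-3.36393687e-04  9.99999925e-01  1.93020670e-04] 1.744960456545308
257 188
[91, 90, 89, 88, 89, 88, 87, 89, 93, 90, 90, 93, 92, 89, 77, 58, 44, 43, 42, 42, 43, 44, 47, 51, 47, 50, 53, 49, 51, 47, 49, 50, 50, 52, 49, 49, 55, 77, 139, 196, 220, 224, 224, 224, 223]
[np.float64(0.185), np.float64(0.1803), np.float64(0.1754), np.float64(0.1705)]
```

Call:
servo_tool --increments '[[[0,0,0.02,0,0,0],[0,0,0.05,0,0,0],[0.01,0.01,0.08,0,0,0],[0.03,0.03,0.08,0,0,0],[0.055,0.055,0.08,0,0,0.02],[0.08,0.08,0.08,0,0,0.04],[0.105,0.105,0.08,0,0,0.067],[0.13,0.13,0.07,0,0,0.067],[0.154,0.147,0.05,0,0,0.067],[0.154,0.147,0.04,0,0,0.067],[0.154,0.147,0.04,0,0,0.067],[0.154,0.147,0.04,0,0,0.067],[0.154,0.147,0.04,0,0,0.067],[0.154,0.147,0.04,0,0,0.067],[0.154,0.147,0.04,0,0,0.067]]]'

```text
time: 21.87
position: [0.5911, 0.2917, 0.0447]
eef_rot: [[-0.14, 0.99, 0.003], [0.99, 0.14, 0.001], [0.001, 0.003, -1.0]]
force: [-0.2, 0.1, 0.1]
gripper_width: 0.142
finger_force: 40.8
```

Run:
```python
from h import *
c=snap('wrist','w13');o=bot.get_obs();print(o['position'],o['gripper_width'],o['eef_rot'][:,0])
cv2.imwrite('pics/w13c.png',cv2.resize(c['im'][100:384,110:400,::-1],None,fx=2,fy=2))
d=np.array([-.14,.990,0]);x=np.array([.99,.14,0]);m=np.array([.5948,.2648,.004])
print(proj(c,m+d*.063),proj(c,m+d*.063+x*.007),proj(c,o['position']+d*.0355+[0,0,.004]))
```

```text
[0.59110804 0.29173934 0.04457833] 0.14406209964537298 [-1.39715680e-01  9.90191440e-01  6.64583268e-04]
[256.61157762 166.16061525] [268.41155466 166.15478346] [257.52272318 187.5307089 ]
```

View pics/w13c.png

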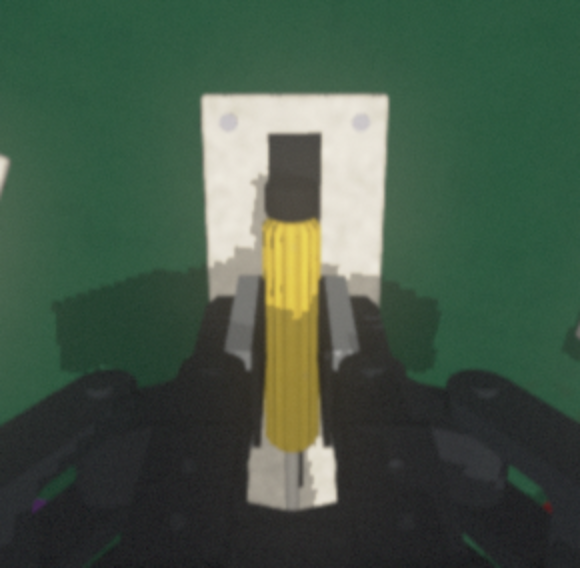

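The held driver lies over its outline, parallel to it. The outline's end is at crop (295,134), spanning x 268–322, and the driver's end is centred at about x=293.5.

Call:
servo_tool --increments '[[[0.0005,0,-0.015,0,0,0],[0.0005,0,-0.025,0,0,0],[0.0005,0,-0.03,0,0,0],[0.0005,0,-0.033,0,0,0],[0.0005,0,-0.034,0,0,0],[0.0005,0,-0.034,0,0,0],[0.0005,0,-0.034,0,0,0],[0.0005,0,-0.034,0,0,0],[0.0005,0,-0.034,0,0,0],[0.0005,0,-0.034,0,0,0],[0.0005,0,-0.034,0,0,0]]]'

```text
time: 22.83
position: [0.5913, 0.292, 0.0086]
eef_rot: [[-0.14, 0.99, 0.0], [0.99, 0.14, 0.0], [0.0, 0.001, -1.0]]
force: [-0.1, 0.2, 0.4]
gripper_width: 0.145
finger_force: 40.8
```

Call:
servo_tool --increments '[[[0.0005,0,-0.0005,0,0,0],[0.0005,0,-0.001,0,0,0],[0.0005,0,-0.0015,0,0,0],[0.0005,0,-0.0015,0,0,0],[0.0005,0,-0.0015,0,0,0],[0.0005,0,-0.0015,0,0,0]]]'

```text
time: 23.33
position: [0.5917, 0.2919, 0.0071]
eef_rot: [[-0.14, 0.99, 0.0], [0.99, 0.14, 0.0], [-0.0, 0.0, -1.0]]
force: [-0.2, 0.5, 1.6]
gripper_width: 0.144
finger_force: 41.1
```

Call:
servo_tool --increments '[[[0,0,0,0,0,0],[0,0,0,0,0,0],[0,0,0,0,0,0],[0,0,0,0,0,0],[0,0,0,0,0,0],[0,0,0.01,0,0,0],[0,0,0.04,0,0,0],[0,0,0.08,0,0,0],[-0.02,-0.02,0.11,0,0,0],[-0.04,-0.04,0.14,0,0,0],[-0.06,-0.06,0.17,0,0,0],[-0.07,-0.07,0.19,0,0,0],[-0.07,-0.07,0.19,0,0,0],[-0.07,-0.07,0.19,0,0,0],[-0.07,-0.07,0.19,0,0,0],[-0.07,-0.07,0.19,0,0,0]]]' --grip 105

```text
time: 24.67
position: [0.5212, 0.2221, 0.1951]
eef_rot: [[-0.141, 0.99, -0.003], [0.99, 0.141, -0.001], [-0.0, -0.003, -1.0]]
force: [-0.7, 0.3, 1.0]
gripper_width: 0.589
finger_force: 0.0
```

Run:
```python
from h import *
c=snap('wrist','w14');t=snap('top','top1')
cv2.imwrite('pics/w14c.png',np.vstack([c['im'][:300,:,::-1],cv2.resize(t['im'][165:260,130:362,::-1],(512,210),interpolation=cv2.INTER_CUBIC)]))
```

```text
(no output)
```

View pics/w14c.png

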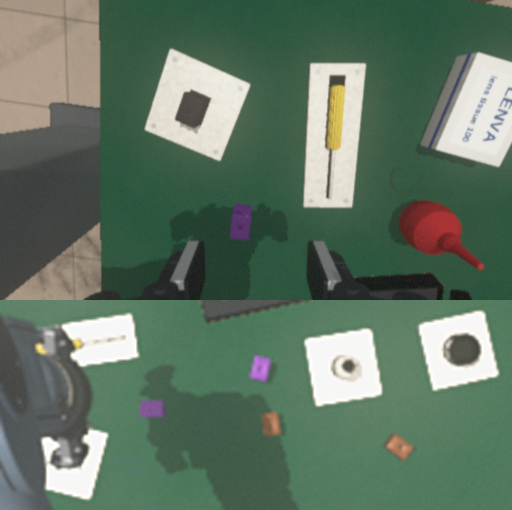

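All four are in place: the block at (192,108), the driver lying along its outline at (335,75)–(330,197), and the bottle and loupe on their plates in the top crop. The blower and carton are undisturbed. I've already viewed 15 pictures, one over the limit, so the remaining checks will be numeric only.

Run:
```python
from h import *
c=load('w14');im=c['im'].astype(int);hsv=cv2.cvtColor(c['im'],cv2.COLOR_RGB2HSV)
print('driver plate');blobs(c,(im.min(2)>120),.004,(295,55,372,215),800)
print('yellow z11');blobs(c,(hsv[...,1]>110)&(hsv[...,0]<35)&(hsv[...,0]>18)&(hsv[...,2]>100),.011,(295,55,372,215),100)
print('dark z11');blobs(c,im.max(2)<75,.011,(315,66,360,92),20)
print('block plate');blobs(c,(im.min(2)>120),.004,(140,45,255,165),800)
print('block z38');blobs(c,im.max(2)<75,.038,(165,85,220,135),100)
t=load('top1');o=load('top0');it=t['im'].astype(int)
w=it.min(2)>150
print('bottle top');blobs(t,it.max(2)<75,.063,(276,183,296,206),3)
print('loupe');blobs(t,it.max(2)<85,.040,(322,172,354,205),20)
```

```text
driver plate
6474 px [332.4 136.3] mean [0.5948 0.266 ] axis deg 98.2 rectc [595.2 264.2] [ 55.6 149.7] 8.1
yellow z11
866 px [335.1 116. ] mean [0.5912 0.2883] axis deg 98.2 rectc [591.2 287.2] [14.1 61.7] 8.0
dark z11
76 px [336.8  79.9] mean [0.5854 0.3223] axis deg -167.5 rectc [585.7 322.2] [11.6  6.4] 12.2
block plate
6441 px [196.3 104.3] mean [0.4509 0.2793] axis deg 139.0 rectc [450.6 277. ] [85.8 85.5] 75.0
block z38
bottle top
loupe
76 px [340.8 186.9] mean [ 0.582  -0.2255] axis deg 164.2 rectc [ 582.6 -224. ] [32.1 33.2] 17.2
```

Call:
servo_tool --increments '[[[0,-0.02,0.03,0,0,0],[0,-0.05,0.03,0,0,0],[0.01,-0.08,0.03,0,0,0],[0.015,-0.12,0.03,0,0,0],[0.02,-0.16,0.03,0,0,0],[0.025,-0.2,0.03,0,0,0],[0.03,-0.24,0.03,0,0,0],[0.035,-0.28,0.03,0,0,0],[0.04,-0.32,0.03,0,0,0],[0.045,-0.36,0.03,0,0,0],[0.045,-0.39,0.03,0,0,0],[0.045,-0.4,0.03,0,0,0],[0.045,-0.4,0.03,0,0,0],[0.045,-0.4,0.03,0,0,0],[0.045,-0.4,0.03,0,0,0],[0.045,-0.4,0.03,0,0,0]]]'

```text
time: 26.1
position: [0.5667, -0.1761, 0.2268]
eef_rot: [[-0.143, 0.99, -0.0], [0.99, 0.143, 0.001], [0.001, -0.0, -1.0]]
force: [-0.4, 0.3, -0.1]
gripper_width: 0.587
finger_force: 0.0
```

Run:
```python
from h import *
c=snap('wrist','w15');t=snap('top','top2');im=c['im'].astype(int);it=t['im'].astype(int)
def roi(c,X,r=34):
    u,v=proj(c,X).astype(int);return (max(u-r,0),max(v-r,0),u+r,v+r)
def plates(c,z,th):
    for n,X in dict(loupe=[.583,-.225,.004],bottle=[.5625,-.077,.004]).items():
        print(n,'plate');blobs(c,c['im'].min(2)>th,.004,roi(c,X,60 if c is W else 22),400)
W=c;plates(c,0,120)
print('loupe rim');m=im.max(2)<75
for z in(.040,):blobs(c,m,z,roi(c,[.583,-.225,.04]),150)
print('cap');blobs(c,m,.063,roi(c,[.562,-.077,.063],24),60)
print('top');plates(t,0,150)
b=load('w14');ib=b['im'].astype(int);u,v=proj(b,[.4507,.2762,.038]).astype(int);print('block',u,v)
for th in(85,100,115):blobs(b,ib.max(2)<th,.038,(u-26,v-26,u+26,v+26),80)
print('top block');blobs(t,it.max(2)<95,.038,roi(t,[.451,.276,.038],9),10)
m2=mk(t,[.4515,.2775],.02,110)
for n,X in dict(loupe=[.583,-.225,.04],cap=[.563,-.0765,.063]).items():
  print(n);blobs(t,it.max(2)<85,X[2],roi(t,X,12),5)
```

```text
loupe plate
3431 px [264.  198.9] mean [ 0.5826 -0.2191] axis deg 177.9 rectc [ 582.8 -224.6] [86.3 86.8] 12.0
bottle plate
6570 px [265.6  71. ] mean [ 0.5623 -0.0751] axis deg 66.0 rectc [562.6 -76.7] [86.7 86. ] 8.2
loupe rim
697 px [261.3 215.9] mean [ 0.5798 -0.2273] axis deg 151.3 rectc [ 578.7 -226. ] [33.9 41.9] 63.3
cap
top
loupe plate
bottle plate
920 px [285.1 194.9] mean [ 0.5638 -0.0755] axis deg 160.8 rectc [563.8 -75.6] [87.  87.4] 8.9
block 189 109
724 px [192.1 109. ] mean [0.4533 0.2769] axis deg 64.6 rectc [453.3 277. ] [28.7 22.1] 74.8
802 px [192.2 108.6] mean [0.4534 0.2772] axis deg 65.0 rectc [453.3 277. ] [29.9 22.7] 75.2
841 px [192.3 108.7] mean [0.4534 0.2771] axis deg 65.1 rectc [453.3 277.1] [30.7 23.3] 74.6
top block
24 px [160.2 236.4] mean [0.4528 0.2687] axis deg 66.4 rectc [452.8 272. ] [24.4 13.7] 75.3
mark circ [451.1 280.7  15.8] rect [451.3 280.2] [29.2 18.4] 71.6 mean [451.2 280.3]
loupe
174 px [340.6 187.2] mean [ 0.5815 -0.2249] axis deg -159.1 rectc [ 583.6 -225.1] [72.6 39.4] 17.1
cap
5 px [287.2 194.4] mean [ 0.5618 -0.0755] axis deg -168.0 rectc [561.6 -75. ] [5.4 8.1] 89.1
```

```bash
cat >> h.py <<'E'
def ext(c,X,z,r,th,n=''):
    # extents of the dark blob, in camera-aligned lateral (e) / forward (f) axes about X, mm
    f=c['R'][:,1].copy();f[2]=0;f/=np.linalg.norm(f);e=np.array([f[1],-f[0],0])
    u,v=proj(c,[X[0],X[1],z]).astype(int);k=np.zeros(c['im'].shape[:2],np.uint8)
    k[max(v-r,0):v+r,max(u-r,0):u+r]=(c['im'].max(2)<th)[max(v-r,0):v+r,max(u-r,0):u+r]
    k=cv2.morphologyEx(k,cv2.MORPH_OPEN,np.ones((3,3)));_,l,s,_=cv2.connectedComponentsWithStats(k);l=l==1+np.argmax(s[1:,4])
    P=np.array([ray(c,x,y,z)-[X[0],X[1],z] for y,x in zip(*np.where(l))])*1000
    for nm,a in(('lat',P@e),('fwd',P@f)):print(n,th,nm,np.percentile(a,[0,1,99,100]).round(1),end=' ')
    print('e',e[:2].round(2),'f',f[:2].round(2))
E
python3 - <<'E'
from h import *
c=load('w15')
for th in(85,110,130):
    ext(c,[.5825,-.2252],.04,36,th,'loupe');ext(c,[.562,-.077],.063,26,th,'cap')
E
```

```text
loupe 85 lat [-20.1 -18.9  16.6  16.9] loupe 85 fwd [-18.7 -17.5  21.7  22.8] e [0.99 0.14] f [-0.14  0.99]Traceback (most recent call last):
  File "<stdin>", line 4, in <module>
  File "h.py", line 45, in ext
    k=cv2.morphologyEx(k,cv2.MORPH_OPEN,np.ones((3,3)));_,l,s,_=cv2.connectedComponentsWithStats(k);l=l==1+np.argmax(s[1:,4])
                                                                                                           ~~~~~~~~~^^^^^^^^^
    return _wrapfunc(a, 'argmax', axis=axis, out=out, **kwds)
    return bound(*args, **kwds)
ValueError: attempt to get argmax of an empty sequence
```

Call:
servo_tool --increments '[[[0,0.03,0,0,0,0],[-0.01,0.07,0,0,0,0],[-0.02,0.11,0,0,0,0],[-0.03,0.15,0,0,0,0],[-0.04,0.19,0,0,0,0],[-0.06,0.22,0,0,0,0],[-0.07,0.26,-0.02,0,0,-0.02],[-0.08,0.3,-0.04,0,0,-0.04],[-0.09,0.34,-0.06,0,0,-0.07],[-0.1,0.38,-0.09,0,0,-0.1],[-0.11,0.41,-0.11,0,0,-0.193],[-0.115,0.41,-0.11,0,0,-0.193],[-0.115,0.41,-0.11,0,0,-0.193],[-0.115,0.41,-0.11,0,0,-0.193],[-0.115,0.41,-0.11,0,0,-0.193],[-0.115,0.41,-0.11,0,0,-0.193]]]'

```text
time: 27.53
position: [0.4527, 0.2316, 0.1182]
eef_rot: [[0.261, 0.965, 0.003], [0.965, -0.261, 0.001], [0.001, 0.002, -1.0]]
force: [-0.1, -0.2, 0.2]
gripper_width: 0.588
finger_force: 0.0
```

Run:
```python
from h import *
c=snap('wrist','w16');o=bot.get_obs();print(o['position'],o['eef_rot'][:,0])
im=c['im'].astype(int)
print('plate');blobs(c,(im.min(2)>120),.004,(140,60,380,300),1500)
for th in(70,85,100,120):ext(c,[.4507,.2762],.038,45,th,'block')
u,v=proj(c,[.4507,.2762,.038]).astype(int);g=im.max(2);print(u,v)
for dv in(-26,-22,-15,0,10):print(dv,g[v+dv,u-30:u+30].tolist())
print(g[v-50:v+40,u].tolist())
```

```text
[0.45288682 0.23147242 0.11826575] [0.26121456 0.96527989 0.00130157]
plate
10111 px [239.  133.2] mean [0.4514 0.2795] axis deg 156.1 rectc [450.6 276.9] [84.8 85.7] 74.9Traceback (most recent call last):
  File "<stdin>", line 5, in <module>
  File "h.py", line 45, in ext
    k=cv2.morphologyEx(k,cv2.MORPH_OPEN,np.ones((3,3)));_,l,s,_=cv2.connectedComponentsWithStats(k);l=l==1+np.argmax(s[1:,4])
                                                                                                           ~~~~~~~~~^^^^^^^^^
    return _wrapfunc(a, 'argmax', axis=axis, out=out, **kwds)
    return bound(*args, **kwds)
ValueError: attempt to get argmax of an empty sequence
```

Run:
```python
from h import *
c=load('w15')
for th in(100,120,140,160):
    try:
        ext(c,[.5825,-.2252],.04,40,th,'loupe');ext(c,[.562,-.077],.063,26,th,'cap')
    except ValueError: print(th,'none')
c=load('w16');g=c['im'].max(2).astype(int)
for th in(100,115,130,150):
    try: ext(c,[.4507,.2762],.038,45,th,'block')
    except ValueError: print(th,'none')
u,v=proj(c,[.4507,.2762,.038]).astype(int);print(u,v)
for dv in(-22,-10,5,15):print(dv,g[v+dv,u-30:u+30].tolist())
print(g[v-50:v+40,u].tolist())
```

```text
loupe 100 lat [-20.1 -19.   16.8  18. ] loupe 100 fwd [-18.7 -17.5  21.7  22.8] e [0.99 0.14] f [-0.14  0.99]
100 none
loupe 120 lat [-47.1 -46.4  43.4  44.5] loupe 120 fwd [-47.7 -47.7  44.2  46.4] e [0.99 0.14] f [-0.14  0.99]
cap 120 lat [-8.1 -8.1  5.5  5.5] cap 120 fwd [-7.7 -7.7  5.8  5.8] e [0.99 0.14] f [-0.14  0.99]
loupe 140 lat [-47.1 -46.3  43.3  44.5] loupe 140 fwd [-47.7 -47.7  43.9  46.4] e [0.99 0.14] f [-0.14  0.99]
cap 140 lat [-9.  -8.6  5.5  5.5] cap 140 fwd [-8.6 -8.6  6.7  6.7] e [0.99 0.14] f [-0.14  0.99]
loupe 160 lat [-47.1 -46.3  43.3  44.5] loupe 160 fwd [-47.7 -47.7  44.2  46.4] e [0.99 0.14] f [-0.14  0.99]
cap 160 lat [-9.  -9.   6.4  6.4] cap 160 fwd [-9.4 -9.4  6.7  6.7] e [0.99 0.14] f [-0.14  0.99]
block 100 lat [-9.2 -9.   9.8  9.9] block 100 fwd [-13.2 -13.2  16.3  16.3] e [ 0.97 -0.26] f [0.26 0.97]
block 115 lat [-9.4 -9.2  9.8  9.9] block 115 fwd [-13.9 -13.9  16.9  16.9] e [ 0.97 -0.26] f [0.26 0.97]
block 130 lat [-9.6 -9.3  9.8  9.9] block 130 fwd [-13.9 -13.9  16.9  16.9] e [ 0.97 -0.26] f [0.26 0.97]
block 150 lat [-9.7 -9.5 10.5 10.6] blo
[... 892 characters left out ...]
234, 234, 235]
15 [230, 229, 230, 233, 232, 232, 234, 234, 235, 235, 234, 233, 232, 231, 231, 227, 194, 120, 86, 84, 85, 83, 84, 83, 85, 80, 87, 83, 87, 82, 85, 84, 83, 87, 85, 86, 84, 84, 85, 85, 83, 87, 84, 88, 132, 210, 232, 235, 234, 232, 231, 231, 233, 235, 236, 236, 235, 234, 235, 233]
[240, 239, 239, 239, 239, 239, 239, 239, 239, 238, 238, 236, 235, 235, 235, 237, 238, 238, 237, 237, 237, 238, 238, 235, 215, 155, 108, 93, 90, 86, 87, 90, 90, 91, 93, 92, 92, 95, 91, 90, 89, 89, 90, 88, 90, 89, 88, 87, 84, 85, 85, 84, 86, 84, 83, 85, 87, 88, 85, 87, 87, 86, 87, 87, 84, 85, 84, 82, 83, 88, 114, 156, 204, 223, 229, 231, 231, 230, 230, 232, 233, 233, 234, 234, 234, 236, 235, 236, 236, 234]
```

Call:
servo_tool --increments '[[[0.005,-0.03,0.03,0,0,0],[0.015,-0.07,0.05,0,0,0],[0.025,-0.11,0.05,0,0,0],[0.035,-0.15,0.05,0,0,0],[0.045,-0.19,0.05,0,0,0],[0.055,-0.23,0.05,0,0,0],[0.07,-0.27,0.05,0,0,0],[0.08,-0.31,0.05,0,0,0],[0.098,-0.34,0.05,0,0,0],[0.098,-0.352,0.03,0,0,0],[0.098,-0.352,0.03,0,0,0],[0.098,-0.352,0.03,0,0,0],[0.098,-0.352,0.03,0,0,0],[0.098,-0.352,0.03,0,0,0],[0.098,-0.352,0.03,0,0,0]]]'

```text
time: 28.83
position: [0.55, -0.1193, 0.1482]
eef_rot: [[0.259, 0.966, 0.002], [0.966, -0.259, -0.001], [0.0, 0.002, -1.0]]
force: [-0.3, 0.3, -0.2]
gripper_width: 0.586
finger_force: 0.0
```

Run:
```python
from h import *
c=snap('wrist','w17');o=bot.get_obs();print(o['position']);im=c['im'];g=im.max(2).astype(int)
print('plate');blobs(c,(im.min(2)>110),.004,(130,40,380,300),1500)
for th in(90,110,130):
    try: ext(c,[.562,-.077],.063,40,th,'cap')
    except ValueError: print(th,'none')
u,v=proj(c,[.562,-.077,.063]).astype(int);print(u,v);print(g[v,u-45:u+45].tolist());print(g[max(v-70,0):v+60,u].tolist())
```

```text
[ 0.55001426 -0.11921314  0.14809624]
plate
8950 px [257.3 128.3] mean [ 0.5633 -0.0744] axis deg 155.0 rectc [562.6 -76.8] [86.2 86.6] 8.8
3719 px [311.  255.9] mean [ 0.5831 -0.2112] axis deg 179.3 rectc [ 583.2 -224.5] [85.4 86.6] 11.9
90 none
cap 110 lat [-8.1 -8.1  6.3  6.3] cap 110 fwd [-7.6 -7.6  6.7  6.7] e [ 0.97 -0.26] f [0.26 0.97]
cap 130 lat [-8.1 -8.1  6.3  6.3] cap 130 fwd [-8.4 -8.4  7.4  7.4] e [ 0.97 -0.26] f [0.26 0.97]
257 141
[238, 238, 235, 235, 234, 235, 236, 236, 237, 237, 238, 238, 237, 237, 237, 238, 239, 239, 240, 239, 238, 238, 239, 238, 234, 208, 191, 195, 202, 216, 220, 220, 210, 144, 97, 95, 93, 95, 96, 92, 93, 95, 96, 95, 94, 95, 95, 96, 99, 97, 94, 96, 95, 95, 104, 156, 214, 220, 221, 219, 205, 198, 196, 218, 239, 242, 241, 239, 237, 238, 240, 242, 241, 240, 240, 240, 239, 240, 240, 239, 240, 238, 239, 239, 239, 240, 240, 239, 240, 241]
[105, 110, 108, 108, 110, 133, 190, 231, 241, 242, 243, 243, 242, 243, 243, 243, 243, 243, 243, 243, 243, 242, 243, 242, 243, 242, 243, 243, 243, 243, 243, 243, 243, 242, 243, 243, 243, 243, 243, 242, 242, 239, 214, 139, 113, 137, 158, 180, 201, 217, 222, 222, 224, 230, 234, 235, 235, 234, 227, 186, 124, 98, 97, 97, 97, 96, 98, 96, 94, 97, 95, 96, 93, 93, 93, 92, 91, 92, 93, 93, 91, 93, 110, 142, 164, 163, 162, 173, 182, 194, 222, 236, 239, 239, 239, 239, 239, 240, 239, 238, 236, 234, 233, 234, 234, 234, 234, 235, 237, 236, 217, 157, 115, 102, 103, 104, 106, 104, 105, 105, 102, 103, 100, 102, 101, 99, 100, 102, 100, 99]
```

Call:
servo_tool --increments '[[[0,-0.03,0,0,0,0],[0.01,-0.07,0,0,0,0],[0.02,-0.11,0,0,0,0],[0.022,-0.145,0,0,0,0],[0.022,-0.145,0,0,0,0],[0.022,-0.145,0,0,0,0],[0.022,-0.145,0,0,0,0],[0.022,-0.145,0,0,0,0]]]'

```text
time: 29.55
position: [0.5718, -0.2634, 0.1473]
eef_rot: [[0.259, 0.966, 0.0], [0.966, -0.259, 0.0], [0.0, 0.0, -1.0]]
force: [-0.4, 0.5, 0.3]
gripper_width: 0.589
finger_force: 0.0
```

Run:
```python
from h import *
c=snap('wrist','w18');o=bot.get_obs();print(o['position']);im=c['im'];g=im.max(2).astype(int)
print('plate');blobs(c,(im.min(2)>110),.004,(130,40,380,300),1500)
for th in(80,95,110,130):
    try: ext(c,[.5825,-.2252],.04,55,th,'loupe')
    except ValueError: print(th,'none')
u,v=proj(c,[.5825,-.2252,.04]).astype(int);print(u,v);print(g[v,u-50:u+50].tolist());print(g[max(v-60,0):v+60,u].tolist())
```

```text
[ 0.57176786 -0.26333746  0.14728496]
plate
7135 px [257.4 131.4] mean [ 0.5841 -0.2211] axis deg 155.1 rectc [ 582.8 -224.9] [86.2 86.6] 11.9
loupe 80 lat [-19.2 -19.1  15.   15.8] loupe 80 fwd [-19.4 -19.    1.1   2.3] e [ 0.97 -0.26] f [0.26 0.97]
loupe 95 lat [-19.9 -19.   17.2  18.1] loupe 95 fwd [-19.4 -18.6  19.2  19.9] e [ 0.97 -0.26] f [0.26 0.97]
loupe 110 lat [-19.9 -19.1  17.3  18.1] loupe 110 fwd [-20.2 -18.6  21.4  22.2] e [ 0.97 -0.26] f [0.26 0.97]
loupe 130 lat [-20.7 -19.3  17.3  18.2] loupe 130 fwd [-20.2 -19.4  21.4  22.2] e [ 0.97 -0.26] f [0.26 0.97]
257 142
[162, 222, 238, 239, 238, 238, 238, 236, 236, 234, 234, 234, 234, 236, 239, 239, 239, 240, 240, 241, 241, 241, 236, 204, 122, 85, 79, 74, 77, 77, 79, 76, 79, 78, 79, 81, 81, 80, 82, 83, 83, 83, 80, 83, 84, 83, 83, 79, 86, 84, 84, 82, 82, 83, 83, 86, 82, 83, 85, 82, 79, 79, 84, 84, 81, 80, 83, 80, 79, 80, 79, 81, 82, 88, 141, 220, 237, 238, 237, 236, 237, 238, 239, 240, 241, 239, 239, 238, 238, 238, 237, 237, 237, 238, 239, 240, 240, 240, 239, 240]
[237, 242, 243, 243, 243, 242, 242, 243, 242, 242, 242, 242, 242, 242, 242, 242, 241, 241, 240, 241, 241, 242, 242, 242, 242, 242, 242, 243, 242, 239, 215, 143, 100, 94, 95, 96, 90, 91, 86, 85, 85, 85, 83, 84, 84, 85, 89, 86, 83, 86, 89, 85, 84, 85, 86, 86, 85, 84, 81, 84, 84, 84, 82, 81, 83, 82, 83, 79, 82, 82, 81, 83, 78, 77, 76, 74, 75, 74, 73, 75, 74, 72, 73, 72, 75, 79, 119, 188, 226, 236, 238, 238, 236, 236, 236, 237, 236, 235, 235, 236, 234, 235, 235, 235, 229, 196, 140, 107, 99, 101, 98, 98, 99, 97, 99, 98, 100, 96, 98, 98]
```

All four parts measure within about 2 mm of their outline centres, upright and aligned. That is within the camera calibration, so I'm handing in with the gripper clear.

Run:
```python
from station import bot
print(bot.hand_in())
```

```text
the job is handed in; nothing more can be done
None
```

The loupe, bottle, block and screwdriver are each set on their own outline, about 1.6 mm off centre at most by the wrist camera, and the job is handed in at about 30 s; I viewed 15 pictures, one over the limit of 14.

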